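# Unpack microscope objectives into the colour-coded rack

### The arm

A 6-joint arm with a two-finger parallel gripper is mounted at the origin on the work surface. World frame = base frame: x ahead of the robot, y to its left, z up, the work surface at z = 0. Lengths are in mm, angles in rad, forces in N, time in s.
With the tool pointing down it reaches from about 400 to 925 mm from the base axis. Payload 12.5 kg.
Tool frame: the origin (TCP) lies on the centre line of the jaws, within the pads' length; the fingertips stand 25 mm ahead of it and the grasp point (between the pads) lies 6 mm ahead of it (env.tip_extent is the distance from the TCP to the fingertips, in mm); x points along the fingers, z is the direction in which the jaws open and shut, and the axes are right-handed (so a half turn about x gives the same grasp; the last joint's range is limited). The gripper opens to 95 mm and grips with 3 to 60 N. Pads are 20 mm wide; open, the fingers measure 119 mm over their backs; the gripper's body (75 mm by 180 mm) begins 59 mm behind the grasp point.
Start: joints at [1.208, 0.491, 1.559, -0, 1.092, -0.106], TCP at [158.723, 604.525, 239.661] pointing down, gripper open.
Joint ranges: [-3.1, 3.1], [-0.84, 2.19], [0.05, 2.79], [-1.13, 4.28], [0.06, 2.93], [-2.69, 2.69]. Speed limits (rad/s): [2.22, 2.22, 2.79, 3.14, 3.14, 3.14].

### API

Orientations are given as [roll, pitch, yaw] about the fixed x, y, z axes, in that order (R = Rz(yaw) Ry(pitch) Rx(roll)).
In Python, from cell import env gives the robot as it stands.
- The arm moves only by the tool step_arm, never from a script. Its argument "rows" is a list of rows, each a list of 6 numbers: the shift along the tool's x, y, z in mm, then the turn, a rotation vector about the tool's x, y, z in rad. In form: [[x, y, z, wx, wy, wz], ...]. A call has 1 to 8 rows; each row shifts and turns the pose as measured when the row begins, along the tool's axes as they then stand; what a row does not reach is not made up. A row lasts 1/8 s, in which the tool goes at most 62.5 mm and 10.7 degrees, less where a joint would pass 70% of its speed; a pose out of reach is approached as far as the arm can. A call is refused whole if a number of a shift passes 62.5 or a number of a turn 0.188, either way. A call with a gripper value outside its range is refused whole. "grip" is the finger opening in mm, from 0 to 95.1, set as the call begins (left out, the last holds). The fingers move at their own pace and stop on an object; the grip force is fixed at half the most. Time passes only in rows, so rows that do not move let the fingers close. It gives the time, the measured TCP pose, the force and the opening at its end, in the units of the state.
- env.state(): the state, without advancing time (a new reading comes with each control period).
- env.read_camera(name): name is "scene" or "top" or "wrist"; returns the picture (384x512x3 uint8, red, green, blue); there is no depth.
- env.get_calibration(name): a dict with "fx", "fy", "cx", "cy" (pixels), "pose" (4x4, takes a point from camera to world coordinates); the wrist camera has in their place "hand_eye" (4x4, takes a point from camera to tool coordinates, whose origin is the TCP and whose axes are the tool frame's). Camera axes: x right, y down, z forward; pixel columns grow to the right and rows downward; lengths in mm; the calibration is good to about 2 mm. A picture is of the moment at which its call begins: read the wrist's pose just before it. get_calibration takes no time and is no camera call.
- env.job_done(): hands the job in, once; it reports no verdict.
The state is a dict: "t": time; "joints": joint angles; "qvel": joint speeds; "tau": joint torques, N m; "eef_pos": TCP position; "tcp_rot": TCP orientation; "ft_force": force on the tool from outside, world axes, zero at the start; "moment": the same for the moment, N m; "opening": opening from 0.0 (shut) to 1.0 (fully open).
Only numpy, scipy, OpenCV 4.12 (cv2) and the standard library are available. Lean on these libraries where they do the work, as an engineer would, in place of code of your own. Each camera call takes 0.05 s, during which the arm holds its last target.

### The job

Unpack the row of four microscope objectives into the bench rack: take each one out of the white packing foam and stand it upright, right down on the floor of the rack cup whose rim has the same colour as its band. They are glass optics, so set them down gently without dropping or toppling any, and leave the oil bottle and the eyepiece where they stand.

Things in the scene. Friction and masses are not known exactly. Their poses are not given: they have to be found in the camera images.
- objective_red: red-banded objective, silver, upright, nose up, 56 mm tall, 0.1-0.2 kg. Heights from underside: thread 25 mm wide 0-5, collar 32 wide 5-15, barrel 30 wide 15-44 (top 8 red), red cone to 50, nose 21 wide. Origin: centre of underside, z up. At the start the 4 objectives stand in one straight row, about 72 mm apart, in any order, in a fixed white foam tray 128 x 350 mm, 40 mm high.
- objective_yellow: yellow-banded objective, silver, upright, nose up, 60 mm tall, 0.1-0.2 kg. Heights from underside: thread 25 mm wide 0-5, collar 32 wide 5-15, barrel 30 wide 15-44 (top 8 yellow), yellow cone to 50, nose 19 wide. Origin: centre of underside, z up. At the start each objective stands in a 42 mm wide round pocket, 10 mm deep, of the foam tray; pocket floors are 30 mm above the table.
- objective_green: green-banded objective, silver, upright, nose up, 63 mm tall, 0.1-0.2 kg. Heights from underside: thread 25 mm wide 0-5, collar 32 wide 5-15, barrel 30 wide 15-44 (top 8 green), green cone to 50, nose 17 wide. Origin: centre of underside, z up. The row of objectives runs along the middle of the foam tray; 10 mm of each is sunk in its pocket, the rest stands clear.
- objective_blue: blue-banded objective, silver, upright, nose up, 65 mm tall, 0.1-0.2 kg. Heights from underside: thread 25 mm wide 0-5, collar 32 wide 5-15, barrel 30 wide 15-44 (top 8 blue), blue cone to 50, nose 15 wide. Origin: centre of underside, z up. The foam tray and the rack of cups lie one to the left and one to the right, either way round, each row turned up to 35 degrees from y.
- cup_red: fixed red round cup on the rack: outer diameter 58 mm, inner 50, 12 high; flat dark floor 4 mm above its underside, so its wall stands 8 mm above the floor. Origin: centre of its underside, 12 mm above the table; z up. The 4 cups stand in one straight row, 72 mm apart, in any order, on a fixed grey bar.
- cup_yellow: fixed yellow round cup on the rack: outer diameter 58 mm, inner 50, 12 high; flat dark floor 4 mm above its underside, so its wall stands 8 mm above the floor. Origin: centre of its underside, 12 mm above the table; z up. The bar under the row of cups measures 70 x 306 mm.
- cup_green: fixed green round cup on the rack: outer diameter 58 mm, inner 50, 12 high; flat dark floor 4 mm above its underside, so its wall stands 8 mm above the floor. Origin: centre of its underside, 12 mm above the table; z up. Nothing on the empty rack is higher than 24 mm above the table.
- cup_blue: fixed blue round cup on the rack: outer diameter 58 mm, inner 50, 12 high; flat dark floor 4 mm above its underside, so its wall stands 8 mm above the floor. Origin: centre of its underside, 12 mm above the table; z up. The walls of neighbouring cups are 14 mm apart.
- oil_bottle: bystander: small amber bottle with a black cap, 30 mm wide, 78 mm tall, standing loose between the tray and the rack, on the far side. Origin: centre of its underside. Not to be disturbed.
- eyepiece: bystander: black eyepiece standing loose on its wide end with its silver tube up, 37 mm wide, 52 mm tall, between the tray and the rack, on the robot's side. Origin: centre of its underside. Not to be disturbed.
Not all that is in view belongs to the job. Leave any purple look-alike of the objective_green alone.

How it is judged (in metres and radians):
At the end, for the whole second after the job is handed in: Each objective stands upright (within 6 degrees) in the cup of its own colour, on the cup's floor (underside 1 to 8 mm above the cup's underside) and within 10.5 mm of the cup's centre, released and at rest; the oil bottle and the eyepiece stand within 20 mm of where they were (horizontal distance between objective_red and cup_red below 0.0105 m and z of objective_red in the frame of cup_red between 0.001 and 0.008 m and angle between each of objective_red, objective_yellow, objective_green, objective_blue, oil_bottle, eyepiece's own z axis and vertical below 0.1 rad and linear speed of each of objective_red, objective_yellow, objective_green, objective_blue below 0.02 m/s and angular speed of each of objective_red, objective_yellow, objective_green, objective_blue below 0.2 rad/s and horizontal distance between objective_yellow and cup_yellow below 0.0105 m and z of objective_yellow in the frame of cup_yellow between 0.001 and 0.008 m and horizontal distance between objective_green and cup_green below 0.0105 m and z of objective_green in the frame of cup_green between 0.001 and 0.008 m and horizontal distance between objective_blue and cup_blue below 0.0105 m and z of objective_blue in the frame of cup_blue between 0.001 and 0.008 m and distance of each of oil_bottle, eyepiece from where it was at the start of the episode below 0.02 m); the robot touches nothing.
It fails at once if an objective is toppled (tilted more than 40 degrees) (angle between any of objective_red, objective_yellow, objective_green, objective_blue's own z axis and vertical above 0.7 rad).
It fails at once if an objective is dropped (falls freely from about 20 mm or more) ((contact force between objective_red and anything else below 0.01 N and linear speed of objective_red above 0.65 m/s) or (contact force between objective_yellow and anything else below 0.01 N and linear speed of objective_yellow above 0.65 m/s) or (contact force between objective_green and anything else below 0.01 N and linear speed of objective_green above 0.65 m/s) or (contact force between objective_blue and anything else below 0.01 N and linear speed of objective_blue above 0.65 m/s)).
It fails at once if the oil bottle is moved more than 20 mm or knocked over (distance of oil_bottle from where it was at the start of the episode above 0.02 m or angle between oil_bottle's own z axis and vertical above 0.4 rad).
It fails at once if the eyepiece is moved more than 20 mm or knocked over (distance of eyepiece from where it was at the start of the episode above 0.02 m or angle between eyepiece's own z axis and vertical above 0.4 rad).
It also fails if it takes over 112 s, if anything falls off the work surface, if the arm or the gripper's body presses on something with over 40 N, if the wrist force passes 120 N, or if a joint passes its speed limit or range.

## Working session

There is one attempt and no reset: what is moved stays moved. The work goes in short steps, Python scripts to look and compute and a tool call to move; the robot and the scene stay as the last step left them, time stands still between calls to the robot, and variables do not carry over. Pictures are saved under pics/ and viewed, and the job is handed in when it is done.

Besides the shell and the picture viewer there is one more tool, called after "Request:" as name(argument=value, ...), one argument or row to a line, values as JSON. step_arm: Moves the arm, as the interface text tells. Its arguments: {"type":"object","properties":{"rows":{"type":"array","items":{"type":"array","items":{"type":"number"}}},"grip":{"type":"number"}},"required":["rows"]}

```bash
mkdir -p pics; ls; python3 - <<'E'
from cell import env
import cv2,numpy as np
print(env.state())
np.set_printoptions(precision=3,suppress=True)
for n in ["scene","top","wrist"]:
    print(n,env.get_calibration(n))
for n in ["scene","top"]:
    im=env.read_camera(n); cv2.imwrite(f"pics/{n}0.png",im[:,:,::-1])
E
```

```text
pics
{'t': 0.0, 'joints': array([ 1.20837165e+00,  4.91611931e-01,  1.55947008e+00,  1.31640225e-05,
        1.09170861e+00, -1.05605621e-01]), 'qvel': array([ 3.69283787e-04,  1.94283270e-04,  9.19435005e-04,  7.87769379e-05,
       -1.15550367e-03, -7.09087888e-04]), 'tau': array([ 1.15516879e-03, -6.12659240e+01, -2.58175313e+01,  6.92269346e-02,
        4.83333401e-02, -1.20251811e-04]), 'eef_pos': array([158.65143084, 604.29523188, 239.02209585]), 'tcp_rot': array([ 3.0262419 ,  1.56959831, -1.94297221]), 'ft_force': array([-0.44891373, -0.04913483,  0.53473267]), 'moment': array([ 0.0061974 ,  0.01383895, -0.0348421 ]), 'opening': 0.9972930182145535}
scene {'fx': 370.1923985193186, 'fy': 370.1923985193186, 'cx': 258.4253346160828, 'cy': 196.13172989344548, 'pose': array([[   0.758,    0.532,   -0.376,  927.161],
       [   0.652,   -0.613,    0.446, -455.903],
       [   0.007,   -0.583,   -0.812,  870.518],
       [   0.   ,    0.   ,    0.   ,    1.   ]])}
top {'fx': 429.67272782485645, 'fy': 429.67272782485645, 'cx': 258.453218050457, 'cy': 190.96112866938378, 'pose': array([[  -0.03 ,   -0.981,    0.193,  318.349],
       [  -1.   ,    0.029,   -0.007,   -3.95 ],
       [   0.001,   -0.193,   -0.981, 1128.582],
       [   0.   ,    0.   ,    0.   ,    1.   ]])}
wrist {'fx': 307.17940771590736, 'fy': 307.17940771590736, 'cx': 261.0198513288329, 'cy': 191.89736967011774, 'hand_eye': array([[   0.   ,   -0.265,    0.964, -145.358],
       [  -0.   ,   -0.964,   -0.265,   76.881],
       [   1.   ,   -0.   ,   -0.   ,   -0.302],
       [   0.   ,    0.   ,    0.   ,    1.   ]])}
```

View pics/scene0.png

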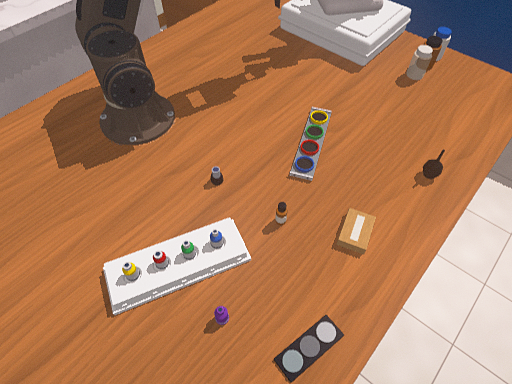

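View pics/top0.png

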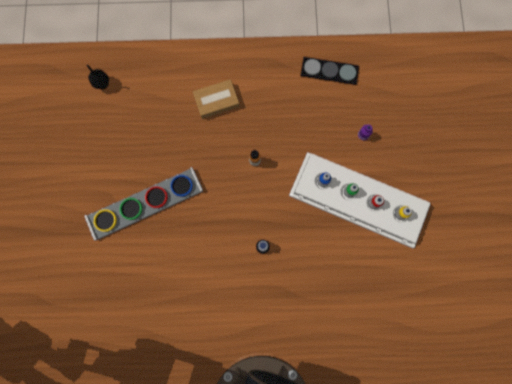

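The scene view and top view agree. In the top view the tray is on the robot's right, with blue (324,180), green (351,190), red (377,202) and yellow (404,213). The rack is on the left, with yellow (105,221), green (131,209), red (157,197) and blue (182,186). The purple look-alike at (366,132) stands outside the tray, so I'll leave it alone. The bottle is at (255,158) and the eyepiece at (263,246). Next I measure.

```bash
cat > h.py <<'E'
import cv2,numpy as np
from cell import env
from scipy.spatial.transform import Rotation as R
np.set_printoptions(precision=2,suppress=True)
def ray(cal,u,v,pose=None):
    P=cal["pose"] if pose is None else pose
    d=P[:3,:3]@np.array([(u-cal["cx"])/cal["fx"],(v-cal["cy"])/cal["fy"],1.])
    return P[:3,3],d/np.linalg.norm(d)
def onz(o,d,z): return o+d*((z-o[2])/d[2])
def inter(rays):
    A=0;b=0
    for o,d in rays:
        M=np.eye(3)-np.outer(d,d);A=A+M;b=b+M@o
    p=np.linalg.solve(A,b)
    return p,[np.linalg.norm((np.eye(3)-np.outer(d,d))@(p-o)) for o,d in rays]
HUE={"red":[(0,8),(172,180)],"yellow":[(22,34)],"green":[(50,85)],"blue":[(105,124)]}
def blobs(im,c,amin=12,S=110,V=60):
    h=cv2.cvtColor(im,cv2.COLOR_RGB2HSV);m=0
    for a,b in HUE[c]: m=m|cv2.inRange(h,(a,S,V),(b,255,255))
    n,l,st,ce=cv2.connectedComponentsWithStats(m)
    return [(st[i,4],ce[i],st[i,:4],(l==i)) for i in range(1,n) if st[i,4]>=amin]
def wristpose():
    s=env.state();T=np.eye(4);T[:3,:3]=R.from_euler("xyz",s["tcp_rot"]).as_matrix();T[:3,3]=s["eef_pos"]
    return T@env.get_calibration("wrist")["hand_eye"]
E
python3 - <<'E'
from h import *
for n in ["top","scene"]:
    im=cv2.imread(f"pics/{n}0.png")[:,:,::-1].copy();cal=env.get_calibration(n)
    for c in HUE:
        for a,ce,bb,m in blobs(im,c):
            e=None
            pts=cv2.findNonZero(m.astype(np.uint8)); 
            (ex,ey),ax,an=cv2.minAreaRect(pts)
            o,d=ray(cal,*ce);o2,d2=ray(cal,ex,ey)
            print(n,c,a,ce,bb,"z24 rectctr",onz(o2,d2,24)[:2],"z77",onz(o,d,77)[:2])
E
```

```text
top red 179 [156.69 197.01] [145 186  23  22] z24 rectctr [528.57 256.66] z77 [517.15 242.43]
top red 41 [374.61 201.95] [372 196   9  11] z24 rectctr [ 497.13 -313.82] z77 [ 488.49 -298.37]
top yellow 62 [402.61 212.71] [399 206  11  12] z24 rectctr [ 466.82 -384.45] z77 [ 459.53 -365.31]
top yellow 206 [105.   220.03] [ 93 209  24  23] z24 rectctr [470.74 388.71] z77 [463.32 368.63]
top green 42 [350.12 190.57] [347 185  10  10] z24 rectctr [ 529.85 -252.51] z77 [ 519.05 -239.64]
top green 135 [131.41 208.88] [120 198  22  22] z24 rectctr [498.82 322.38] z77 [489.14 304.43]
top blue 147 [181.95 185.37] [171 175  22  21] z24 rectctr [557.3  190.21] z77 [544.85 179.78]
top blue 55 [323.71 179.51] [320 174  11  10] z24 rectctr [ 562.05 -184.62] z77 [ 549.26 -175.44]
scene red 144 [309.41 147.22] [300 139  19  17] z24 rectctr [531.13 256.75] z77 [557.37 210.94]
scene red 71 [159.7  258.37] [153 252  13  11] z24 rectctr [ 471.22 -298.54] z77 [ 501.79 -308.74]
scene yellow 112 [318.51 116.94] [310 110  18  15] z24 rectctr [474.25 386.45] z77 [502.76 334.01]
scene yellow 82 [129.55 269.93] [122 263  14  12] z24 rectctr [ 439.99 -367.38] z77 [ 471.89 -373.31]
scene green 86 [313.91 131.99] [306 125  18  14] z24 rectctr [504.31 322.19] z77 [530.65 270.6 ]
scene green 67 [187.76 248.51] [181 242  13  11] z24 rectctr [ 503.97 -233.14] z77 [ 532.52 -247.88]
scene blue 5111 [468.32  26.39] [391   0 121  73] z24 rectctr [ 604.49 1142.9 ] z77 [ 647.8 1153.8]
scene blue 99 [303.83 164.21] [295 156  19  16] z24 rectctr [559.8  190.69] z77 [584.01 147.76]
scene blue 74 [215.78 237.18] [210 231  12  11] z24 rectctr [ 535.38 -162.49] z77 [ 561.42 -181.94]
```

```bash
cat >> h.py <<'E'
def plan(target,jaw,n=None,step=50,turn=0.15):
    """target TCP pos, jaw=angle of tool z axis in world xy (mod pi); prints tool-frame rows"""
    s=env.state();M=R.from_euler("xyz",s["tcp_rot"]).as_matrix();p=np.array(s["eef_pos"])
    # desired orientation: x down
    best=None
    for k in (0,np.pi):
        z=np.array([np.cos(jaw+k),np.sin(jaw+k),0]);x=np.array([0,0,-1.]);D=np.c_[x,np.cross(z,x),z]
        w=R.from_matrix(M.T@D).as_rotvec()
        if best is None or np.linalg.norm(w)<np.linalg.norm(best[0]): best=(w,D)
    w,D=best;d=np.array(target)-p
    N=n or max(1,int(np.ceil(max(np.linalg.norm(d)/step,np.linalg.norm(w)/turn))))
    print("dist",d,"turn",w,"rows",N,"j6",s["joints"][5],"t",s["t"])
    Rw=M.copy()
    for i in range(N):
        print([round(float(v),1) for v in Rw.T@(d/N)]+[round(float(v),3) for v in w/N],end=",")
        Rw=Rw@R.from_rotvec(w/N).as_matrix()
    print()
E
python3 - <<'E'
from h import *
s=env.state();print(R.from_euler("xyz",s["tcp_rot"]).as_matrix())
# rack row direction from cups
print(np.arctan2(190.4-387.6,558.5-472.5), np.arctan2(-178+369,553-463))
plan([495,270,240],np.arctan2(190.4-387.6,558.5-472.5)+np.pi/2)
E
```

```text
[[-0.   -0.97  0.25]
 [-0.    0.25  0.97]
 [-1.    0.   -0.  ]]
-1.159556969512573 1.1304495847075322
dist [ 336.36 -334.33    0.88] turn [ 0.9 -0.   0. ] rows 10 j6 -0.10563407581501832 t 0.1
[-0.1, -41.0, -23.8, 0.09, -0.0, 0.0],[-0.1, -43.0, -20.0, 0.09, -0.0, 0.0],[-0.1, -44.6, -16.0, 0.09, -0.0, 0.0],[-0.1, -45.9, -12.0, 0.09, -0.0, 0.0],[-0.1, -46.8, -7.8, 0.09, -0.0, 0.0],[-0.1, -47.3, -3.5, 0.09, -0.0, 0.0],[-0.1, -47.4, 0.8, 0.09, -0.0, 0.0],[-0.1, -47.2, 5.0, 0.09, -0.0, 0.0],[-0.1, -46.5, 9.3, 0.09, -0.0, 0.0],[-0.1, -45.5, 13.4, 0.09, -0.0, 0.0],
```

Request:
step_arm(
  rows=[
    [0, -41, -24, 0.09, 0, 0],
    [0, -43, -20, 0.09, 0, 0],
    [0, -45, -16, 0.09, 0, 0],
    [0, -46, -12, 0.09, 0, 0],
    [0, -47, -8, 0.09, 0, 0],
    [0, -47, -3.5, 0.09, 0, 0],
    [0, -47, 1, 0.09, 0, 0],
    [0, -47, 5, 0.09, 0, 0],
  ],
)

```text
t: 1.1
eef_pos: [430.9, 328.1, 237.0]
tcp_rot: [-2.789, 1.566, -2.213]
ft_force: [0.6, 1.3, -0.4]
opening: 1.001
```

```bash
python3 - <<'E'
from h import *
plan([495,270,240],0.411)
E
```

```text
dist [ 64.07 -58.05   3.02] turn [ 0.17 -0.    0.  ] rows 2 j6 -0.04582516228449345 t 1.1
[-1.5, -41.8, 11.0, 0.083, -0.002, 0.001],[-1.5, -40.7, 14.5, 0.083, -0.002, 0.001],
```

Request:
step_arm(
  rows=[
    [-1.5, -42, 11, 0.083, -0.002, 0.001],
    [-1.5, -41, 14.5, 0.083, -0.002, 0.001],
    [0, 0, 0, 0, 0, 0],
  ],
)

```text
t: 1.48
eef_pos: [498.5, 265.0, 239.2]
tcp_rot: [-3.133, 1.569, -2.733]
ft_force: [-0.7, 0.3, 0.5]
opening: 0.997
```

```bash
python3 - <<'E'
from h import *
P=wristpose();im=env.read_camera("wrist");np.save("Prack.npy",P)
cv2.imwrite("pics/w_rack.png",im[:,:,::-1]);cal=env.get_calibration("wrist");print(P)
for c in HUE:
    for a,ce,bb,m in blobs(im,c,150):
        (ex,ey),ax,an=cv2.fitEllipse(cv2.convexHull(cv2.findNonZero(m.astype(np.uint8))))
        print(c,a,bb,ex,ey,ax,onz(*ray(cal,ex,ey,P),24))
print(env.state()["eef_pos"])
E
```

```text
[[  0.92   0.38   0.1  467.53]
 [  0.39  -0.89  -0.25 334.25]
 [ -0.     0.27  -0.96 384.54]
 [  0.     0.     0.     1.  ]]
red 626 [259 161  48  48] 282.2242736816406 184.4324951171875 (46.47492980957031, 47.25128936767578) [525.32 261.12  24.  ]
yellow 793 [257  28  53  58] 283.11639404296875 56.554283142089844 (52.43820571899414, 57.4712028503418) [468.14 392.22  24.  ]
green 531 [259 100  49  50] 282.70684814453125 124.20936584472656 (48.706451416015625, 50.18440628051758) [496.92 326.41  24.  ]
blue 619 [260 217  45  44] 281.8380432128906 238.6446075439453 (43.5326042175293, 44.76707458496094) [553.69 196.07  24.  ]
[497.48 265.84 239.13]
```

View pics/w_rack.png

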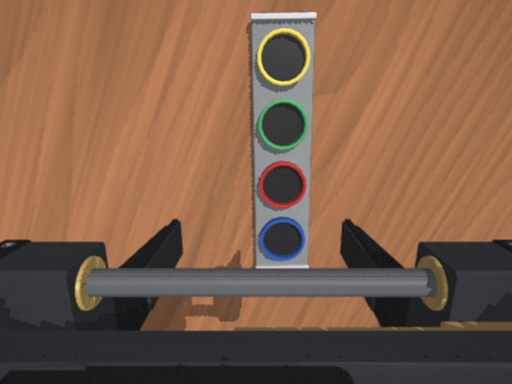

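```bash
python3 - <<'E'
from h import *
plan([495,-300,240],-0.44)
E
```

```text
dist [  -2.48 -565.84    0.87] turn [ 0.84 -0.    0.  ] rows 12 j6 -0.02864075476630454 t 1.525
[-0.0, -43.3, -18.6, 0.07, -0.0, 0.0],[-0.1, -44.5, -15.6, 0.07, -0.0, 0.0],[-0.1, -45.5, -12.4, 0.07, -0.0, 0.0],[-0.1, -46.3, -9.2, 0.07, -0.0, 0.0],[-0.1, -46.8, -5.9, 0.07, -0.0, 0.0],[-0.1, -47.1, -2.6, 0.07, -0.0, 0.0],[-0.1, -47.1, 0.7, 0.07, -0.0, 0.0],[-0.1, -47.0, 4.0, 0.07, -0.0, 0.0],[-0.1, -46.6, 7.3, 0.07, -0.0, 0.0],[-0.1, -46.0, 10.5, 0.07, -0.0, 0.0],[-0.1, -45.1, 13.7, 0.07, -0.0, 0.0],[-0.1, -44.0, 16.9, 0.07, -0.0, 0.0],
```

Request:
step_arm(
  rows=[
    [0, -43, -18.5, 0.07, 0, 0],
    [0, -44.5, -15.5, 0.07, 0, 0],
    [0, -45.5, -12.5, 0.07, 0, 0],
    [0, -46.5, -9, 0.07, 0, 0],
    [0, -47, -6, 0.07, 0, 0],
    [0, -47, -2.5, 0.07, 0, 0],
    [0, -47, 0.5, 0.07, 0, 0],
    [0, -47, 4, 0.07, 0, 0],
  ],
)

```text
t: 2.52
eef_pos: [491.8, -111.2, 238.3]
tcp_rot: [-3.129, 1.566, 3.001]
ft_force: [1.1, 0.1, -0.0]
opening: 1.0
```

```bash
python3 - <<'E'
from h import *
plan([495,-300,240],-0.44)
E
```

```text
dist [   3.18 -188.76    1.66] turn [ 0.29 -0.    0.  ] rows 4 j6 -0.19909021512567301 t 2.525
[-0.5, -46.5, 8.0, 0.072, -0.001, 0.0],[-0.4, -45.8, 11.3, 0.072, -0.001, 0.0],[-0.4, -44.9, 14.6, 0.072, -0.001, 0.0],[-0.4, -43.7, 17.7, 0.072, -0.001, 0.0],
```

Request:
step_arm(
  rows=[
    [-0.5, -46.5, 8, 0.072, -0.001, 0],
    [-0.5, -46, 11.5, 0.072, -0.001, 0],
    [-0.5, -45, 14.5, 0.072, -0.001, 0],
    [-0.5, -43.5, 17.5, 0.072, -0.001, 0],
    [0, 0, 0, 0, 0, 0],
    [0, 0, 0, 0, 0, 0],
  ],
)

```text
t: 3.28
eef_pos: [494.6, -300.7, 239.3]
tcp_rot: [2.923, 1.568, 2.48]
ft_force: [-0.2, -0.4, -0.3]
opening: 0.999
```

```bash
python3 - <<'E'
from h import *
P=wristpose();im=env.read_camera("wrist")
cv2.imwrite("pics/w_tray.png",im[:,:,::-1]);cal=env.get_calibration("wrist");print(P,env.state()["eef_pos"])
for c in HUE:
    for a,ce,bb,m in blobs(im,c,100):
        (ex,ey),ax,an=cv2.minAreaRect(cv2.convexHull(cv2.findNonZero(m.astype(np.uint8))))
        print(c,a,bb,ex,ey,ax,onz(*ray(cal,ex,ey,P),73))
E
```

```text
[[   0.9    -0.41   -0.12  525.05]
 [  -0.43   -0.87   -0.24 -233.12]
 [  -0.      0.27   -0.96  384.7 ]
 [   0.      0.      0.      1.  ]] [ 494.74 -300.66  239.37]
red 251 [249 173  28  25] 262.5476989746094 184.64154052734375 (27.23577880859375, 23.741168975830078) [ 491.85 -303.74   73.  ]
yellow 313 [251 236  26  23] 263.5 247.0 (22.0, 25.0) [ 462.42 -368.54   73.  ]
green 356 [251 105  29  30] 265.0999755859375 119.29999542236328 (29.09295082092285, 27.828041076660156) [ 522.54 -244.65   73.  ]
blue 573 [249  21  31  36] 264.0 38.5 (35.0, 30.0) [ 552.56 -178.31   73.  ]
```

View pics/w_tray.png

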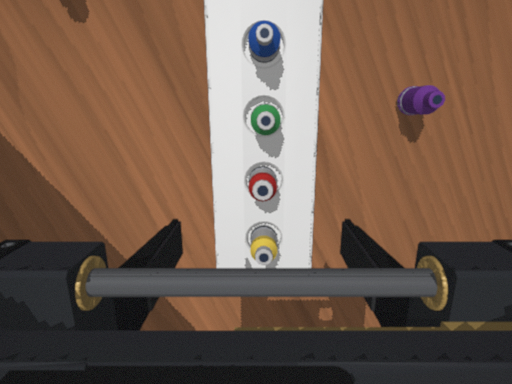

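The wrist view shows the tray row, with noses at blue (264,33), green (265,121), red (262,188) and yellow (263,257). The purple look-alike is off the tray at (421,100). I'll cast the nose-top pixels onto their known heights.

```bash
python3 - <<'E'
from h import *
P=wristpose();cal=env.get_calibration("wrist")
d=np.array([30.1,65])/71.6
for c,u,v,z in [("blue",264.5,33.5,95),("green",265.5,121,93),("red",262.5,188.5,86),("yellow",263.5,257,90)]:
    print(c,onz(*ray(cal,u,v,P),z))
im=cv2.imread("pics/w_tray.png");cv2.imwrite("pics/crop1.png",cv2.resize(im[10:270,215:315],None,fx=2.2,fy=2.2,interpolation=cv2.INTER_CUBIC))
# top+scene triangulation of band blobs
for c,a,b in [("red",(374.61,201.95),(159.7,258.37)),("yellow",(402.61,212.71),(129.55,269.93)),("green",(350.12,190.57),(187.76,248.51)),("blue",(323.71,179.51),(215.78,237.18))]:
    print(c,*inter([ray(env.get_calibration("top"),*a),ray(env.get_calibration("scene"),*b)]))
E
```

```text
blue [ 552.75 -178.75   95.  ]
green [ 522.48 -245.4    93.  ]
red [ 491.59 -304.36   86.  ]
yellow [ 461.03 -371.58   90.  ]
red [ 491.42 -304.53   56.91] [np.float64(0.6241996437130473), np.float64(0.6241996437131407)]
yellow [ 461.85 -371.42   59.41] [np.float64(0.07397466270901203), np.float64(0.07397466270892598)]
green [ 522.91 -243.4    58.32] [np.float64(0.5151079419422405), np.float64(0.5151079419420935)]
blue [ 553.4  -177.24   60.95] [np.float64(1.0332713202332187), np.float64(1.0332713202332235)]
```

View pics/crop1.png

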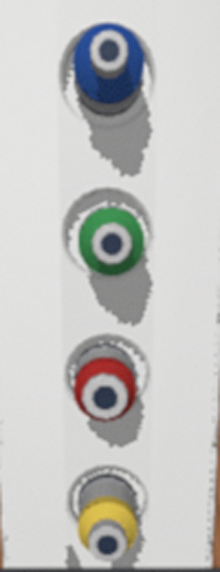

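Red has the nearest nose, at (262,188). The crop shows it as the red-banded objective in the tray. I'll pick red first.

```bash
python3 - <<'E'
from h import *
plan([491.6,-304.4,71],-0.44,n=5)
E
```

```text
dist [  -3.14   -3.74 -168.37] turn [-0. -0. -0.] rows 5 j6 -0.21829153979662128 t 3.325
[33.7, -1.0, -0.2, -0.0, -0.001, -0.0],[33.7, -1.0, -0.2, -0.0, -0.001, -0.0],[33.7, -1.0, -0.2, -0.0, -0.001, -0.0],[33.7, -1.0, -0.2, -0.0, -0.001, -0.0],[33.7, -0.9, -0.2, -0.0, -0.001, -0.0],
```

Request:
step_arm(
  rows=[
    [34, -2, -0.5, 0, 0, 0],
    [34, -2, -0.5, 0, 0, 0],
    [34, -1, 0, 0, 0, 0],
    [34, 0, 0, 0, 0, 0],
    [25, 0, 0, 0, 0, 0],
    [5, 0, 0, 0, 0, 0],
    [0, 0, 0, 0, 0, 0],
  ],
)

```text
t: 4.2
eef_pos: [494.3, -295.0, 71.9]
tcp_rot: [1.299, 1.57, 0.873]
ft_force: [0.6, -0.4, -0.4]
opening: 1.001
```

```bash
python3 - <<'E'
from h import *
plan([491.6,-304.4,71],-0.44)
for n in ["wrist"]:
    cv2.imwrite(f"pics/{n}1.png",env.read_camera(n)[:,:,::-1])
E
```

```text
dist [-2.66 -9.37 -0.86] turn [ 0.01  0.   -0.  ] rows 1 j6 -0.22796973325262934 t 4.2
[0.9, -9.6, 1.4, 0.014, 0.0, -0.0],
```

View pics/wrist1.png

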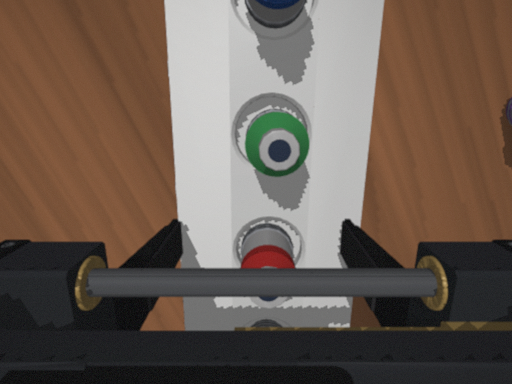

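The wrist view shows red centred between the fingers (268,275). The descent drifted 9 mm along the row, so I correct that.

Request:
step_arm(
  rows=[
    [1, -9.5, 1.5, 0.014, 0, 0],
    [0, 0, 0, 0, 0, 0],
  ],
)

```text
t: 4.5
eef_pos: [492.3, -305.4, 73.0]
tcp_rot: [-0.085, 1.567, -0.526]
ft_force: [0.1, -0.6, 0.4]
opening: 1.001
```

```bash
python3 - <<'E'
from h import *
plan([491.6,-304.4,71],-0.44)
E
```

```text
dist [-0.71  0.96 -1.97] turn [-0.  0.  0.] rows 1 j6 -0.2295582067512734 t 4.5
[2.0, 0.6, -1.1, -0.0, 0.004, 0.0],
```

Request:
step_arm(
  rows=[
    [2, 0.5, -1, 0, 0.004, 0],
    [0, 0, 0, 0, 0, 0],
    [0, 0, 0, 0, 0, 0],
    [0, 0, 0, 0, 0, 0],
    [0, 0, 0, 0, 0, 0],
    [0, 0, 0, 0, 0, 0],
  ],
  grip=10,
)

```text
t: 5.25
eef_pos: [491.6, -304.7, 71.4]
tcp_rot: [-1.485, 1.57, -1.926]
ft_force: [-0.4, -0.5, 0.5]
opening: 0.426
```

Request:
step_arm(
  rows=[
    [0, 0, 0, 0, 0, 0],
    [0, 0, 0, 0, 0, 0],
    [0, 0, 0, 0, 0, 0],
    [0, 0, 0, 0, 0, 0],
  ],
)

```text
t: 5.75
eef_pos: [491.7, -304.7, 71.5]
tcp_rot: [-0.995, 1.57, -1.436]
ft_force: [0.4, -0.7, -0.0]
opening: 0.307
```

Request:
step_arm(
  rows=[
    [0, 0, 0, 0, 0, 0],
    [-10, 0, 0, 0, 0, 0],
    [-30, 0, 0, 0, 0, 0],
    [-40, 0, 0, 0, 0, 0],
    [-30, 0, 0, 0, 0, 0],
    [0, 0, 0, 0, 0, 0],
  ],
)

```text
t: 6.5
eef_pos: [491.3, -304.4, 186.5]
tcp_rot: [-2.556, 1.57, -2.997]
ft_force: [-0.6, 0.5, -1.8]
opening: 0.313
```

```bash
python3 - <<'E'
from h import *
print(env.state()["ft_force"],env.state()["opening"])
cv2.imwrite(f"pics/wrist2.png",env.read_camera("wrist")[:,:,::-1])
plan([528,258.5,185],0.411)
E
```

```text
[-0.6   0.53 -1.76] 0.313479170247141
dist [ 37.1  562.57  -0.14] turn [-0.85 -0.   -0.  ] rows 12 j6 -0.22761212606812983 t 6.55
[0.1, 43.7, -17.2, -0.071, -0.0, -0.0],[0.1, 44.8, -14.1, -0.071, -0.0, -0.0],[0.0, 45.7, -10.8, -0.071, -0.0, -0.0],[0.0, 46.4, -7.6, -0.071, -0.0, -0.0],[0.0, 46.8, -4.3, -0.071, -0.0, -0.0],[0.0, 47.0, -0.9, -0.071, -0.0, -0.0],[0.0, 46.9, 2.4, -0.071, -0.0, -0.0],[0.0, 46.6, 5.7, -0.071, -0.0, -0.0],[0.0, 46.1, 9.0, -0.071, -0.0, -0.0],[0.0, 45.4, 12.3, -0.071, -0.0, -0.0],[0.0, 44.4, 15.4, -0.071, -0.0, -0.0],[0.0, 43.2, 18.5, -0.071, -0.0, -0.0],
```

View pics/wrist2.png

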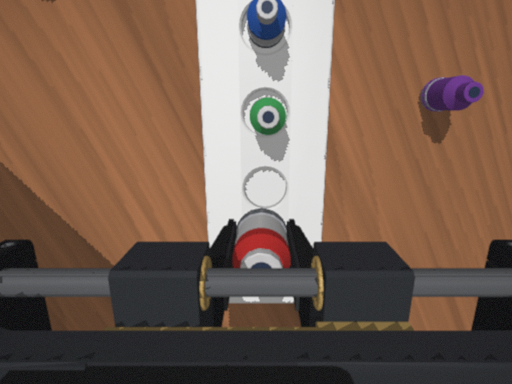

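Red is held at (262,250) and its pocket at (266,188) is empty. I carry it to the rack.

Request:
step_arm(
  rows=[
    [0, 43.5, -17, -0.071, 0, 0],
    [0, 45, -14, -0.071, 0, 0],
    [0, 45.5, -11, -0.071, 0, 0],
    [0, 46.5, -7.5, -0.071, 0, 0],
    [0, 47, -4, -0.071, 0, 0],
    [0, 47, -1, -0.071, 0, 0],
    [0, 47, 2.5, -0.071, 0, 0],
    [0, 46.5, 5.5, -0.071, 0, 0],
  ],
)

```text
t: 7.55
eef_pos: [510.1, 80.4, 177.2]
tcp_rot: [2.707, 1.554, 2.846]
ft_force: [1.4, -0.5, -0.4]
opening: 0.308
```

```bash
python3 - <<'E'
from h import *
plan([528,258.5,150],0.411)
E
```

```text
dist [ 17.9  178.14 -27.2 ] turn [-0.27 -0.01 -0.01] rows 4 j6 -0.11797618573481947 t 7.55
[6.9, 43.4, 10.7, -0.068, -0.003, -0.002],[6.9, 42.6, 13.6, -0.068, -0.003, -0.002],[6.8, 41.6, 16.5, -0.068, -0.003, -0.002],[6.8, 40.4, 19.2, -0.068, -0.003, -0.002],
```

Request:
step_arm(
  rows=[
    [7, 43.5, 10.5, -0.068, -0.003, -0.002],
    [7, 42.5, 13.5, -0.068, -0.003, -0.002],
    [7, 41.5, 16.5, -0.068, -0.003, -0.002],
    [7, 40.5, 19, -0.068, -0.003, -0.002],
    [20, 0, 0, 0, 0, 0],
    [15, 0, 0, 0, 0, 0],
    [0, 0, 0, 0, 0, 0],
  ],
)

```text
t: 8.43
eef_pos: [522.3, 266.4, 104.2]
tcp_rot: [2.964, 1.557, -2.894]
ft_force: [-0.8, -0.8, -0.8]
opening: 0.308
```

```bash
python3 - <<'E'
from h import *
P=wristpose();im=env.read_camera("wrist");cv2.imwrite(f"pics/wrist3.png",im[:,:,::-1])
im2=env.read_camera("top");cv2.imwrite(f"pics/top3.png",cv2.resize(im2[130:280,60:260],None,fx=3.5,fy=3.5)[:,:,::-1])
cal=env.get_calibration("wrist")
for c in HUE:
    for a,ce,bb,m in blobs(im,c,150):
        (ex,ey),ax,an=cv2.fitEllipse(cv2.convexHull(cv2.findNonZero(m.astype(np.uint8))))
        print(c,a,bb,ex,ey,ax,onz(*ray(cal,ex,ey,P),24))
plan([528,258.5,100],0.411)
E
```

```text
red 831 [230 180  74  49] 267.1087951660156 213.5894317626953 (66.43092346191406, 72.02705383300781) [525.23 263.94  24.  ]
red 1296 [232 228  59  40] 260.9373779296875 258.52117919921875 (58.8116340637207, 61.51405715942383) [536.72 226.91  24.  ]
yellow 1208 [227   0  87  62] 269.93804931640625 10.63351058959961 (86.47313690185547, 100.64022064208984) [468.23 392.61  24.  ]
green 1460 [229  83  79  81] 268.02764892578125 122.85398864746094 (78.7701416015625, 80.68525695800781) [497.13 326.76  24.  ]
blue 683 [232 297  64  30] 263.63360595703125 304.6929626464844 (44.085906982421875, 62.324867248535156) [556.55 188.64  24.  ]
dist [ 4.97 -7.94 -5.66] turn [ 0.01 -0.01 -0.  ] rows 1 j6 -0.0686016958760534 t 8.525
[5.6, -9.3, 1.3, 0.014, -0.011, -0.002],
```

View pics/wrist3.png

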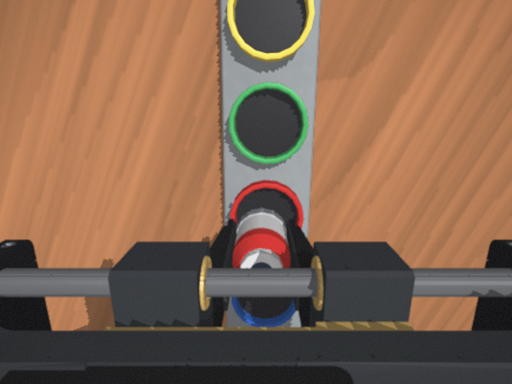

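View pics/top3.png

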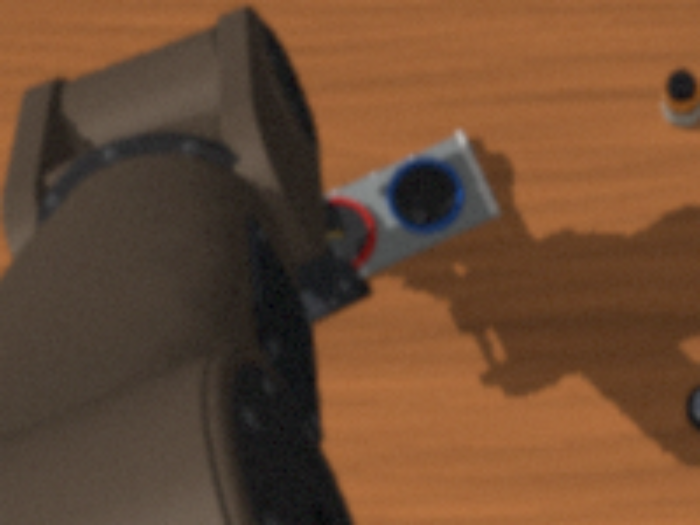

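The wrist view shows red at (262,250) still short of cup red at (267,214), upright in the jaws. The wrist camera reads the cup centres at both heights about 4–5 mm from the top camera's values. I take a wrist-weighted mean, red (526.7, 259.3), and check it by eye before release.

```bash
python3 - <<'E'
from h import *
plan([526.7,259.3,75],0.411,n=2)
E
```

```text
dist [  3.67  -7.14 -30.66] turn [ 0.01 -0.01 -0.  ] rows 2 j6 -0.0686016958760534 t 8.525
[15.3, -4.0, 0.4, 0.007, -0.006, -0.001],[15.3, -4.0, 0.3, 0.007, -0.006, -0.001],
```

Request:
step_arm(
  rows=[
    [10, -4, 0.4, 0.007, -0.006, -0.001],
    [10, -4, 0.4, 0.007, -0.006, -0.001],
    [10, 0, 0, 0, 0, 0],
    [0, 0, 0, 0, 0, 0],
    [0, 0, 0, 0, 0, 0],
  ],
)

```text
t: 9.15
eef_pos: [528.0, 257.9, 74.7]
tcp_rot: [-0.011, 1.567, 0.397]
ft_force: [0.2, 0.3, -0.8]
opening: 0.311
```

```bash
python3 - <<'E'
from h import *
plan([526.7,259.3,60],0.411,n=2)
cv2.imwrite(f"pics/wrist4.png",env.read_camera("wrist")[:,:,::-1])
cv2.imwrite(f"pics/sc4.png",cv2.resize(env.read_camera("scene")[80:220,240:400],None,fx=4,fy=4)[:,:,::-1])
E
```

```text
dist [ -1.27   1.37 -14.7 ] turn [-0.  0.  0.] rows 2 j6 -0.06616417816074795 t 9.15
[7.3, 0.9, -0.3, -0.002, 0.002, 0.0],[7.3, 0.9, -0.3, -0.002, 0.002, 0.0],
```

View pics/wrist4.png

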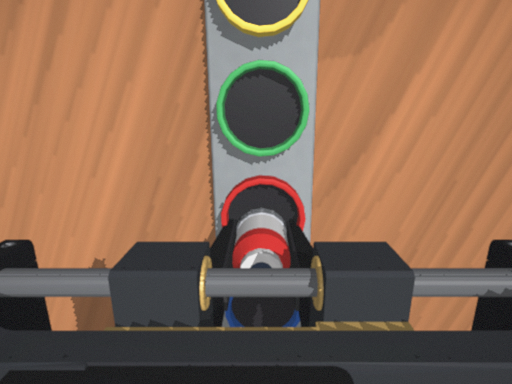

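View pics/sc4.png

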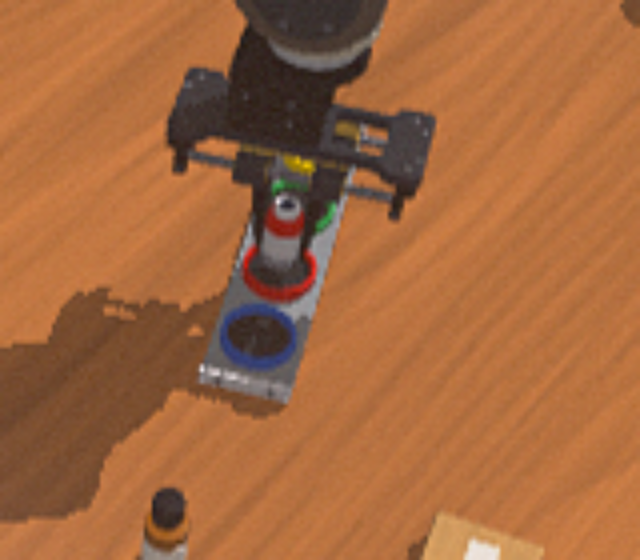

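The scene and wrist views show red over its own cup, centred across the row (scene crop 280,265). I lower it gently.

Request:
step_arm(
  rows=[
    [6, 0.9, -0.3, -0.002, 0.002, 0],
    [5, 0.9, -0.3, 0, 0, 0],
    [2.5, 0, 0, 0, 0, 0],
    [0, 0, 0, 0, 0, 0],
  ],
)

```text
t: 9.75
eef_pos: [526.6, 259.8, 60.6]
tcp_rot: [-0.058, 1.569, 0.352]
ft_force: [-0.0, -0.2, -1.1]
opening: 0.307
```

Request:
step_arm(
  rows=[
    [1.5, 0, 0, 0, 0, 0],
    [1, 0, 0, 0, 0, 0],
    [1, 0, 0, 0, 0, 0],
  ],
)

```text
t: 10.12
eef_pos: [526.8, 259.8, 57.4]
tcp_rot: [-0.066, 1.568, 0.344]
ft_force: [-3.3, -0.8, 13.0]
opening: 0.31
```

```bash
python3 - <<'E'
from h import *
plan([526.7,259.3,57.5],0.411,n=1)
im=env.read_camera("wrist");cv2.imwrite(f"pics/wrist5.png",cv2.resize(im[130:330,160:360],None,fx=3,fy=3)[:,:,::-1])
E
```

```text
dist [-0.15 -0.53  0.11] turn [-0.  0.  0.] rows 1 j6 -0.0648077404772824 t 10.125
[-0.1, -0.4, -0.3, -0.0, 0.003, 0.0],
```

View pics/wrist5.png

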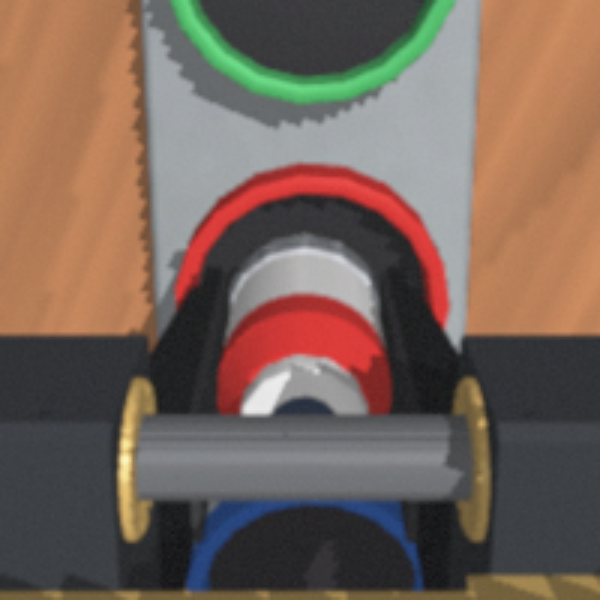

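```bash
python3 - <<'E'
from h import *
P=wristpose();cal=env.get_calibration("wrist")
d=np.array([-.4,.917]);e=np.array([.917,.4])
a=onz(*ray(cal,160+303/3,130+237/3,P),31)[:2]-16*d
b=onz(*ray(cal,160+312/3,130+165/3,P),24)[:2]-29*d
print(a,b,(a-b)@d,(a-b)@e)
E
```

```text
[524.22 261.03] [525.97 261.58] 0.19309673298888064 -1.825449705059498
```

Red is on the floor (13 N contact at the predicted height) and concentric within about 2 mm. I release it.

Request:
step_arm(
  rows=[
    [0, 0, 0, 0, 0, 0],
    [0, 0, 0, 0, 0, 0],
    [0, 0, 0, 0, 0, 0],
    [0, 0, 0, 0, 0, 0],
  ],
  grip=95,
)

```text
t: 10.68
eef_pos: [527.0, 259.9, 57.6]
tcp_rot: [-0.055, 1.568, 0.355]
ft_force: [-0.1, 1.0, -0.7]
opening: 0.673
```

```bash
python3 - <<'E'
from h import *
cv2.imwrite(f"pics/wrist6.png",env.read_camera("wrist")[:,:,::-1])
print(env.state()["opening"])
E
```

```text
0.7145010228988598
```

View pics/wrist6.png

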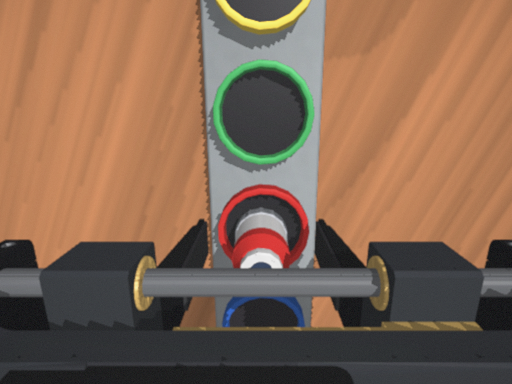

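Red stands freely in its cup (262,240). I lift away and go for green.

Request:
step_arm(
  rows=[
    [-30, 0, 0, 0, 0, 0],
    [-45, 0, 0, 0, 0, 0],
    [-45, 0, 0, 0, 0, 0],
  ],
)

```text
t: 11.1
eef_pos: [525.5, 259.2, 177.3]
tcp_rot: [3.075, 1.567, -2.798]
ft_force: [0.7, 0.1, 0.1]
opening: 0.988
```

```bash
python3 - <<'E'
from h import *
plan([522.6,-245,165],-0.44,step=52)
E
```

```text
dist [  -2.93 -504.25  -12.32] turn [ 0.85 -0.    0.  ] rows 10 j6 -0.06485758186886725 t 11.1
[1.3, -46.1, -20.4, 0.085, -0.0, 0.0],[1.3, -47.7, -16.4, 0.085, -0.0, 0.0],[1.3, -48.9, -12.3, 0.085, -0.0, 0.0],[1.3, -49.8, -8.1, 0.085, -0.0, 0.0],[1.3, -50.3, -3.8, 0.085, -0.0, 0.0],[1.2, -50.4, 0.5, 0.085, -0.0, 0.0],[1.2, -50.2, 4.7, 0.085, -0.0, 0.0],[1.2, -49.6, 9.0, 0.085, -0.0, 0.0],[1.2, -48.7, 13.2, 0.085, -0.0, 0.0],[1.2, -47.4, 17.3, 0.085, -0.0, 0.0],
```

Request:
step_arm(
  rows=[
    [0, -46, -20.5, 0.085, 0, 0],
    [0, -47.5, -16.5, 0.085, 0, 0],
    [0, -49, -12.5, 0.085, 0, 0],
    [0, -50, -8, 0.085, 0, 0],
    [0, -50, -4, 0.085, 0, 0],
    [0, -50, 0.5, 0.085, 0, 0],
    [0, -50, 4.5, 0.085, 0, 0],
    [0, -49.5, 9, 0.085, 0, 0],
  ],
)

```text
t: 12.1
eef_pos: [520.8, -152.0, 181.9]
tcp_rot: [0.353, 1.565, 0.068]
ft_force: [1.8, -0.1, -0.6]
opening: 1.0
```

```bash
python3 - <<'E'
from h import *
plan([522.6,-245,150],-0.44,step=52)
E
```

```text
dist [  1.82 -93.04 -31.88] turn [ 0.15  0.01 -0.  ] rows 2 j6 -0.12411241794302866 t 12.1
[15.9, -44.4, 13.9, 0.077, 0.003, -0.001],[15.9, -43.2, 17.3, 0.077, 0.003, -0.001],
```

Request:
step_arm(
  rows=[
    [10, -44.5, 14, 0.077, 0.003, -0.001],
    [20, -43, 17, 0.077, 0.003, -0.001],
    [20, 0, 0, 0, 0, 0],
    [0, 0, 0, 0, 0, 0],
  ],
)

```text
t: 12.6
eef_pos: [521.6, -251.9, 130.8]
tcp_rot: [0.238, 1.57, -0.212]
ft_force: [0.6, 0.4, 0.0]
opening: 0.999
```

```bash
python3 - <<'E'
from h import *
plan([522.6,-245,71.5],-0.44,n=2)
cv2.imwrite(f"pics/wrist7.png",env.read_camera("wrist")[:,:,::-1])
E
```

```text
dist [  1.     6.88 -59.33] turn [-0.01  0.   -0.  ] rows 2 j6 -0.11387324486980017 t 12.6
[29.7, 3.3, -1.1, -0.005, 0.001, -0.0],[29.7, 3.3, -1.0, -0.005, 0.001, -0.0],
```

View pics/wrist7.png

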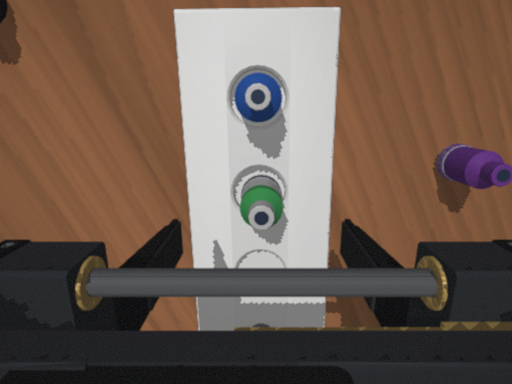

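Green (261,205) is centred between the fingers and inside the tray, and purple (475,165) is well to the side. I descend.

Request:
step_arm(
  rows=[
    [28, 3.3, -1, -0.005, 0.001, 0],
    [22, 3.3, -1, -0.005, 0.001, 0],
    [6, 0, 0, 0, 0, 0],
    [0, 0, 0, 0, 0, 0],
  ],
)

```text
t: 13.15
eef_pos: [525.6, -244.2, 79.0]
tcp_rot: [-0.108, 1.564, -0.545]
ft_force: [0.4, 0.8, -0.7]
opening: 1.0
```

```bash
python3 - <<'E'
from h import *
plan([522.6,-245,71.5],-0.44,n=1)
E
```

```text
dist [-2.96 -0.81 -7.48] turn [0.   0.01 0.  ] rows 1 j6 -0.11244295356649617 t 13.15
[7.5, -2.0, -2.4, 0.003, 0.007, 0.001],
```

Request:
step_arm(
  rows=[
    [7.5, -2, -2.4, 0.003, 0.007, 0.001],
    [0, 0, 0, 0, 0, 0],
  ],
)

```text
t: 13.4
eef_pos: [523.0, -245.3, 72.7]
tcp_rot: [0.035, 1.569, -0.404]
ft_force: [-1.1, -0.2, -0.2]
opening: 0.998
```

Request:
step_arm(
  rows=[
    [0, 0, 0, 0, 0, 0],
    [0, 0, 0, 0, 0, 0],
    [0, 0, 0, 0, 0, 0],
    [0, 0, 0, 0, 0, 0],
    [0, 0, 0, 0, 0, 0],
    [0, 0, 0, 0, 0, 0],
    [0, 0, 0, 0, 0, 0],
    [0, 0, 0, 0, 0, 0],
  ],
  grip=10,
)

```text
t: 14.4
eef_pos: [523.3, -245.7, 73.5]
tcp_rot: [-0.033, 1.568, -0.473]
ft_force: [0.3, -0.8, 0.4]
opening: 0.315
```

Request:
step_arm(
  rows=[
    [0, 0, 0, 0, 0, 0],
    [-10, 0, 0, 0, 0, 0],
    [-30, 0, 0, 0, 0, 0],
    [-40, 0, 0, 0, 0, 0],
    [-30, 0, 0, 0, 0, 0],
  ],
)

```text
t: 15.02
eef_pos: [521.9, -244.9, 185.7]
tcp_rot: [2.93, 1.568, 2.49]
ft_force: [-0.2, -0.4, -1.3]
opening: 0.304
```

```bash
python3 - <<'E'
from h import *
cv2.imwrite(f"pics/wrist8.png",env.read_camera("wrist")[:,:,::-1])
plan([499.3,326,185],0.411)
E
```

```text
dist [-23.69 571.49  -4.3 ] turn [-0.85  0.    0.  ] rows 12 j6 -0.11377961442640008 t 15.075
[0.3, 42.3, -22.1, -0.071, 0.0, 0.0],[0.3, 43.7, -19.0, -0.071, 0.0, 0.0],[0.3, 44.9, -15.9, -0.071, 0.0, 0.0],[0.3, 46.0, -12.6, -0.071, 0.0, 0.0],[0.3, 46.7, -9.4, -0.071, 0.0, 0.0],[0.3, 47.3, -6.0, -0.071, 0.0, 0.0],[0.3, 47.6, -2.7, -0.071, 0.0, 0.0],[0.3, 47.7, 0.7, -0.071, 0.0, 0.0],[0.4, 47.5, 4.1, -0.071, 0.0, 0.0],[0.4, 47.1, 7.4, -0.071, 0.0, 0.0],[0.4, 46.4, 10.8, -0.071, 0.0, 0.0],[0.4, 45.6, 14.0, -0.071, 0.0, 0.0],
```

View pics/wrist8.png

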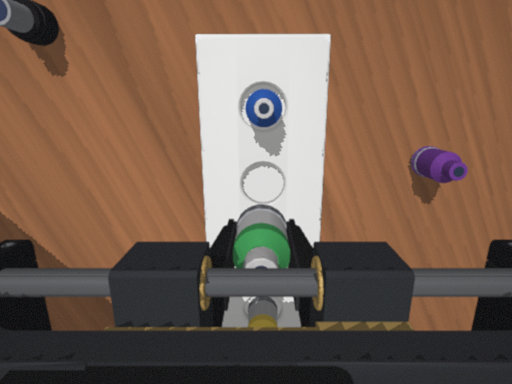

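Green is held (262,245). I carry it over to the rack.

Request:
step_arm(
  rows=[
    [0, 42.5, -22, -0.071, 0, 0],
    [0, 43.5, -19, -0.071, 0, 0],
    [0, 45, -16, -0.071, 0, 0],
    [0, 46, -12.5, -0.071, 0, 0],
    [0, 46.5, -9.5, -0.071, 0, 0],
    [0, 47.5, -6, -0.071, 0, 0],
    [0, 47.5, -2.5, -0.071, 0, 0],
    [0, 47.5, 0.5, -0.071, 0, 0],
  ],
)

```text
t: 16.08
eef_pos: [503.6, 143.7, 191.8]
tcp_rot: [-0.531, 1.563, -0.39]
ft_force: [0.5, 0.2, -1.5]
opening: 0.307
```

```bash
python3 - <<'E'
from h import *
plan([499.3,326,170],0.411)
E
```

```text
dist [ -4.25 182.3  -21.78] turn [-0.27  0.01  0.  ] rows 4 j6 0.016236721833944655 t 16.075
[5.3, 45.3, 5.3, -0.068, 0.001, 0.001],[5.4, 44.8, 8.4, -0.068, 0.001, 0.001],[5.4, 44.2, 11.4, -0.068, 0.001, 0.001],[5.4, 43.3, 14.3, -0.068, 0.001, 0.001],
```

Request:
step_arm(
  rows=[
    [5, 45, 5, -0.068, 0.001, 0.001],
    [5, 45, 8.5, -0.068, 0.001, 0.001],
    [5, 44, 11.5, -0.068, 0.001, 0.001],
    [5, 43, 14.5, -0.068, 0.001, 0.001],
    [10, 0, 0, 0, 0, 0],
    [0, 0, 0, 0, 0, 0],
  ],
)

```text
t: 16.82
eef_pos: [496.2, 333.9, 161.4]
tcp_rot: [-0.538, 1.569, -0.111]
ft_force: [-0.3, -0.7, -1.9]
opening: 0.308
```

```bash
python3 - <<'E'
from h import *
plan([499.3,326,75],0.411,n=3)
E
```

```text
dist [  3.08  -7.93 -86.42] turn [0.02 0.   0.  ] rows 3 j6 0.05695203832394837 t 16.825
[28.8, -2.8, -0.2, 0.005, 0.001, 0.0],[28.8, -2.8, -0.2, 0.005, 0.001, 0.0],[28.8, -2.8, -0.1, 0.005, 0.001, 0.0],
```

Request:
step_arm(
  rows=[
    [25, -3, 0, 0.005, 0, 0],
    [25, -3, 0, 0.005, 0, 0],
    [25, -2.5, 0, 0.005, 0, 0],
    [5, 0, 0, 0, 0, 0],
    [0, 0, 0, 0, 0, 0],
  ],
)

```text
t: 17.45
eef_pos: [501.8, 321.4, 82.6]
tcp_rot: [-0.28, 1.566, 0.123]
ft_force: [0.2, 0.9, -1.3]
opening: 0.309
```

```bash
python3 - <<'E'
from h import *
plan([499.3,326,62],0.411,n=2)
cv2.imwrite(f"pics/wrist9.png",env.read_camera("wrist")[:,:,::-1])
E
```

```text
dist [ -2.54   4.57 -20.55] turn [-0.01  0.    0.  ] rows 2 j6 0.05771259778708028 t 17.45
[10.3, 2.6, -0.3, -0.004, 0.002, 0.001],[10.3, 2.6, -0.3, -0.004, 0.002, 0.001],
```

View pics/wrist9.png

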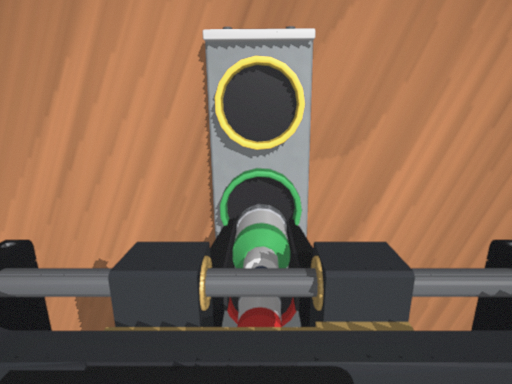

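Green hovers over the green cup (260,205), centred across the row. I lower it.

Request:
step_arm(
  rows=[
    [9, 2.5, -0.3, -0.004, 0.002, 0.001],
    [7, 2, -0.3, 0, 0, 0],
    [4, 0, 0, 0, 0, 0],
    [0, 0, 0, 0, 0, 0],
  ],
)

```text
t: 18.0
eef_pos: [499.9, 326.2, 63.2]
tcp_rot: [-0.007, 1.566, 0.401]
ft_force: [0.6, -0.3, -2.3]
opening: 0.31
```

```bash
python3 - <<'E'
from h import *
plan([499.3,326,59.5],0.411,n=2)
E
```

```text
dist [-0.62 -0.16 -3.65] turn [-0.    0.01  0.  ] rows 2 j6 0.059799528228996264 t 18.0
[1.8, 0.0, -0.3, -0.001, 0.003, 0.0],[1.8, 0.0, -0.3, -0.001, 0.003, 0.0],
```

Request:
step_arm(
  rows=[
    [1.5, 0, -0.3, 0, 0.003, 0],
    [1.5, 0, 0, 0, 0.002, 0],
    [1, 0, 0, 0, 0, 0],
    [0.5, 0, 0, 0, 0, 0],
  ],
)

```text
t: 18.5
eef_pos: [499.8, 326.2, 59.4]
tcp_rot: [-0.022, 1.57, 0.387]
ft_force: [-2.0, -1.2, 8.1]
opening: 0.314
```

```bash
python3 - <<'E'
from h import *
P=wristpose();im=env.read_camera("wrist");cv2.imwrite(f"pics/wrist10.png",cv2.resize(im[130:330,160:360],None,fx=3,fy=3)[:,:,::-1])
E
```

```text
(no output)
```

View pics/wrist10.png

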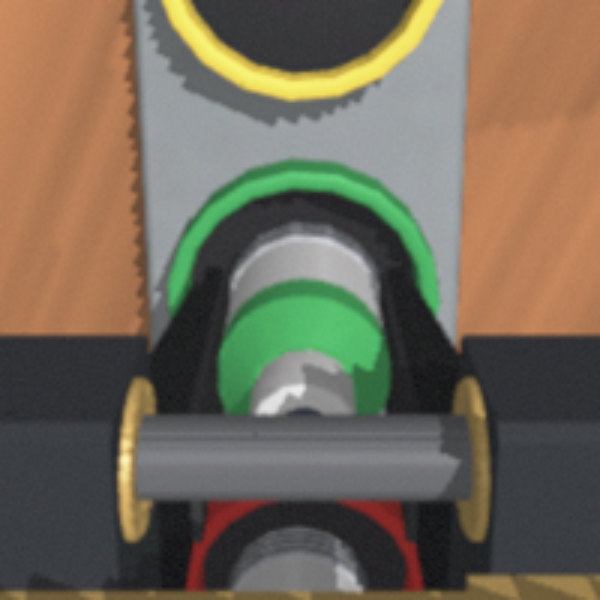

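Contact is 8 N at the predicted height and green is centred (rim top 160, collar edge 225). I release it.

Request:
step_arm(
  rows=[
    [0, 0, 0, 0, 0, 0],
    [0, 0, 0, 0, 0, 0],
    [0, 0, 0, 0, 0, 0],
    [0, 0, 0, 0, 0, 0],
    [-8, 0, 0, 0, 0, 0],
    [-30, 0, 0, 0, 0, 0],
    [-45, 0, 0, 0, 0, 0],
    [-40, 0, 0, 0, 0, 0],
  ],
  grip=95,
)

```text
t: 19.55
eef_pos: [499.1, 325.7, 184.6]
tcp_rot: [-3.084, 1.567, -2.675]
ft_force: [-0.2, 1.0, -0.0]
opening: 0.992
```

```bash
python3 - <<'E'
from h import *
cv2.imwrite(f"pics/wrist11.png",env.read_camera("wrist")[:,:,::-1])
plan([553,-178.5,165],-0.44,step=52)
E
```

```text
dist [  52.4  -505.02  -24.74] turn [ 0.85  0.   -0.  ] rows 10 j6 0.05928164529095654 t 19.6
[2.4, -48.4, -15.2, 0.085, 0.0, -0.0],[2.4, -49.6, -11.1, 0.085, 0.0, -0.0],[2.4, -50.3, -6.8, 0.085, 0.0, -0.0],[2.4, -50.7, -2.6, 0.085, 0.0, -0.0],[2.5, -50.7, 1.7, 0.085, 0.0, -0.0],[2.5, -50.4, 6.0, 0.085, 0.0, -0.0],[2.5, -49.7, 10.3, 0.085, 0.0, -0.0],[2.5, -48.7, 14.5, 0.085, 0.0, -0.0],[2.5, -47.3, 18.5, 0.085, 0.0, -0.0],[2.5, -45.5, 22.5, 0.085, 0.0, -0.0],
```

View pics/wrist11.png

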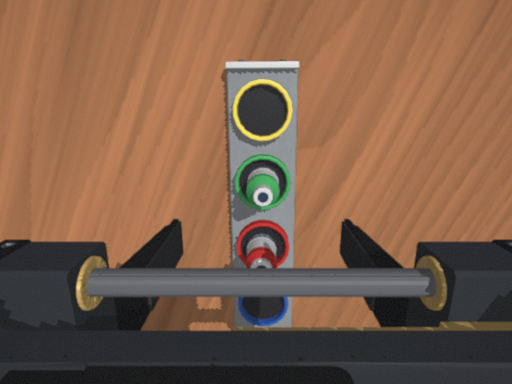

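Green (262,185) and red (262,245) both stand in their cups. Next is blue.

Request:
step_arm(
  rows=[
    [0, -48.5, -15, 0.085, 0, 0],
    [0, -49.5, -11, 0.085, 0, 0],
    [0, -50.5, -7, 0.085, 0, 0],
    [0, -50.5, -2.5, 0.085, 0, 0],
    [0, -50.5, 1.5, 0.085, 0, 0],
    [0, -50.5, 6, 0.085, 0, 0],
    [0, -49.5, 10.5, 0.085, 0, 0],
    [0, -48.5, 14.5, 0.085, 0, 0],
  ],
)

```text
t: 20.6
eef_pos: [540.9, -86.1, 194.4]
tcp_rot: [0.544, 1.558, 0.256]
ft_force: [-0.1, 0.2, -0.1]
opening: 0.993
```

```bash
python3 - <<'E'
from h import *
plan([553,-178.5,150],-0.44,step=52)
E
```

```text
dist [ 12.05 -92.4  -44.42] turn [ 0.15  0.01 -0.01] rows 2 j6 0.0007838253406541325 t 20.6
[22.1, -42.7, 18.6, 0.076, 0.005, -0.004],[22.2, -41.1, 21.9, 0.076, 0.005, -0.004],
```

Request:
step_arm(
  rows=[
    [10, -41, 18.5, 0.076, 0.005, -0.004],
    [20, -39, 22, 0.076, 0.005, -0.004],
    [25, 0, 0, 0, 0, 0],
    [0, 0, 0, 0, 0, 0],
    [0, 0, 0, 0, 0, 0],
  ],
)

```text
t: 21.22
eef_pos: [554.5, -181.9, 140.8]
tcp_rot: [-0.134, 1.566, -0.584]
ft_force: [0.5, 0.3, 0.2]
opening: 0.996
```

```bash
python3 - <<'E'
from h import *
plan([553,-178.5,71.5],-0.44,n=2)
cv2.imwrite(f"pics/wrist12.png",env.read_camera("wrist")[:,:,::-1])
E
```

```text
dist [ -1.5    3.35 -69.26] turn [-0.01  0.    0.  ] rows 2 j6 0.02123780032313847 t 21.225
[34.6, 1.2, -1.6, -0.005, 0.002, 0.0],[34.6, 1.2, -1.5, -0.005, 0.002, 0.0],
```

View pics/wrist12.png

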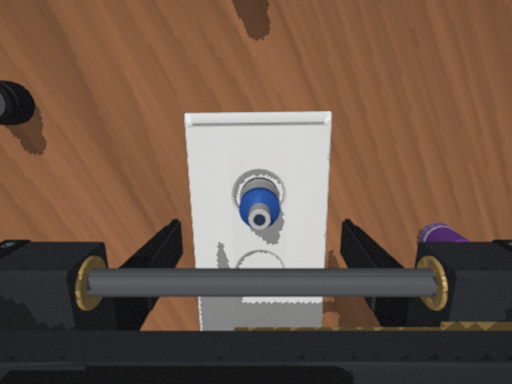

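Blue (260,205) is centred in the tray. Purple (445,235) is off to the side and under the gripper body's height. I descend.

Request:
step_arm(
  rows=[
    [30, 1, -1.5, -0.005, 0.002, 0],
    [25, 1, -1.5, -0.005, 0.002, 0],
    [10, 0, 0, 0, 0, 0],
    [0, 0, 0, 0, 0, 0],
  ],
)

```text
t: 21.78
eef_pos: [555.1, -177.5, 79.0]
tcp_rot: [-0.067, 1.563, -0.503]
ft_force: [0.0, 0.4, -0.1]
opening: 0.997
```

```bash
python3 - <<'E'
from h import *
plan([553,-178.5,72],-0.44,n=1)
E
```

```text
dist [-2.06 -0.98 -6.99] turn [0.   0.01 0.  ] rows 1 j6 0.014714120078371706 t 21.775
[7.0, -1.8, -1.5, 0.003, 0.008, 0.001],
```

Request:
step_arm(
  rows=[
    [7, -2, -1.5, 0.003, 0.008, 0.001],
    [1, 0, 0, 0, 0, 0],
  ],
)

```text
t: 22.02
eef_pos: [553.5, -178.9, 72.2]
tcp_rot: [0.307, 1.569, -0.132]
ft_force: [-0.2, 0.1, 0.7]
opening: 0.994
```

Request:
step_arm(
  rows=[
    [0, 0, 0, 0, 0, 0],
    [0, 0, 0, 0, 0, 0],
    [0, 0, 0, 0, 0, 0],
    [0, 0, 0, 0, 0, 0],
    [0, 0, 0, 0, 0, 0],
    [0, 0, 0, 0, 0, 0],
    [0, 0, 0, 0, 0, 0],
    [0, 0, 0, 0, 0, 0],
  ],
  grip=10,
)

```text
t: 23.02
eef_pos: [553.9, -179.2, 73.1]
tcp_rot: [0.182, 1.567, -0.257]
ft_force: [-0.8, -0.1, 0.0]
opening: 0.308
```

Request:
step_arm(
  rows=[
    [0, 0, 0, 0, 0, 0],
    [-10, 0, 0, 0, 0, 0],
    [-30, 0, 0, 0, 0, 0],
    [-40, 0, 0, 0, 0, 0],
    [-30, 0, 0, 0, 0, 0],
  ],
)

```text
t: 23.65
eef_pos: [552.4, -178.7, 185.4]
tcp_rot: [2.894, 1.569, 2.455]
ft_force: [0.5, -0.0, -1.6]
opening: 0.313
```

```bash
python3 - <<'E'
from h import *
cv2.imwrite(f"pics/wrist13.png",env.read_camera("wrist")[:,:,::-1])
plan([556.8,194,180],0.411)
E
```

```text
dist [  3.28 373.08  -8.99] turn [-0.85  0.    0.  ] rows 8 j6 0.012439307182232576 t 23.7
[1.1, 42.4, -19.5, -0.106, 0.0, 0.0],[1.1, 44.2, -14.9, -0.106, 0.0, 0.0],[1.1, 45.5, -10.1, -0.106, 0.0, 0.0],[1.1, 46.3, -5.2, -0.106, 0.0, 0.0],[1.1, 46.6, -0.3, -0.106, 0.0, 0.0],[1.1, 46.4, 4.7, -0.106, 0.0, 0.0],[1.1, 45.6, 9.6, -0.106, 0.0, 0.0],[1.1, 44.4, 14.4, -0.106, 0.0, 0.0],
```

View pics/wrist13.png

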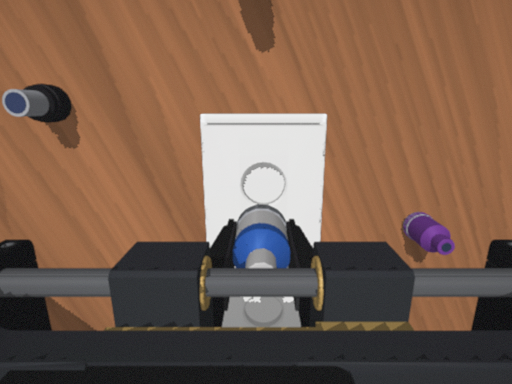

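Blue is held (262,245). I carry it.

Request:
step_arm(
  rows=[
    [0, 42.5, -19.5, -0.106, 0, 0],
    [0, 44, -15, -0.106, 0, 0],
    [0, 45.5, -10, -0.106, 0, 0],
    [0, 46.5, -5, -0.106, 0, 0],
    [0, 46.5, 0, -0.106, 0, 0],
    [0, 46, 4.5, -0.106, 0, 0],
    [0, 45, 9.5, -0.106, 0, 0],
    [0, 0, 0, 0, 0, 0],
  ],
)

```text
t: 24.7
eef_pos: [553.6, 155.5, 192.0]
tcp_rot: [-0.561, 1.563, -0.236]
ft_force: [0.1, -0.7, -1.3]
opening: 0.309
```

```bash
python3 - <<'E'
from h import *
plan([556.8,194,150],0.411,n=2)
E
```

```text
dist [  3.18  38.47 -41.97] turn [-0.09  0.01  0.  ] rows 2 j6 -0.16252470362978705 t 24.7
[21.0, 17.8, 7.5, -0.043, 0.003, 0.002],[21.0, 17.4, 8.3, -0.043, 0.003, 0.002],
```

Request:
step_arm(
  rows=[
    [20, 17, 7.5, -0.043, 0.003, 0.002],
    [20, 16, 8.5, -0.043, 0.003, 0.002],
    [15, 0, 0, 0, 0, 0],
    [0, 0, 0, 0, 0, 0],
  ],
)

```text
t: 25.2
eef_pos: [557.5, 192.5, 132.2]
tcp_rot: [3.067, 1.568, -2.803]
ft_force: [0.2, -0.3, -1.3]
opening: 0.311
```

```bash
python3 - <<'E'
from h import *
plan([556.8,194,80],0.411,n=2)
E
```

```text
dist [ -0.67   1.55 -52.18] turn [ 0. -0. -0.] rows 2 j6 -0.19255468455044328 t 25.2
[26.1, 0.8, 0.1, 0.001, -0.001, -0.0],[26.1, 0.8, 0.0, 0.001, -0.001, -0.0],
```

Request:
step_arm(
  rows=[
    [25, 1, 0, 0, 0, 0],
    [25, 1, 0, 0, 0, 0],
    [0, 0, 0, 0, 0, 0],
    [0, 0, 0, 0, 0, 0],
  ],
)

```text
t: 25.7
eef_pos: [558.0, 192.3, 82.6]
tcp_rot: [-2.713, 1.57, -2.304]
ft_force: [-1.0, 0.2, -0.6]
opening: 0.307
```

```bash
python3 - <<'E'
from h import *
plan([556.8,194,62],0.411,n=2)
cv2.imwrite(f"pics/wrist14.png",env.read_camera("wrist")[:,:,::-1])
E
```

```text
dist [ -1.16   1.67 -20.62] turn [-0. -0.  0.] rows 2 j6 -0.18874390593539106 t 25.7
[10.3, 1.0, -0.2, -0.001, -0.0, 0.0],[10.3, 1.0, -0.2, -0.001, -0.0, 0.0],
```

View pics/wrist14.png

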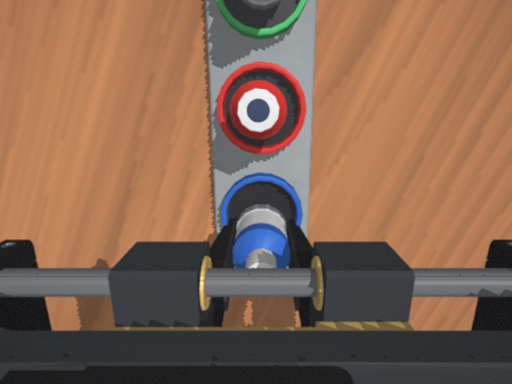

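Red sits centred in its cup (260,108), and blue hovers over the blue cup (260,210). I lower it.

Request:
step_arm(
  rows=[
    [9, 1, -0.2, 0, 0, 0],
    [7, 1, -0.2, 0, 0, 0],
    [4, 0, 0, 0, 0, 0],
    [0, 0, 0, 0, 0, 0],
  ],
)

```text
t: 26.25
eef_pos: [557.2, 194.1, 62.8]
tcp_rot: [-0.509, 1.569, -0.1]
ft_force: [0.1, 0.9, -0.6]
opening: 0.307
```

Request:
step_arm(
  rows=[
    [1.5, 0, 0, 0, 0, 0],
    [1.5, 0, 0, 0, 0, 0],
    [1, 0, 0, 0, 0, 0],
    [0.5, 0, 0, 0, 0, 0],
  ],
)

```text
t: 26.75
eef_pos: [557.4, 194.2, 59.0]
tcp_rot: [-0.446, 1.568, -0.036]
ft_force: [-2.3, -0.9, 9.0]
opening: 0.31
```

```bash
python3 - <<'E'
from h import *
P=wristpose();im=env.read_camera("wrist");cv2.imwrite(f"pics/wrist15.png",cv2.resize(im[130:330,160:360],None,fx=3,fy=3)[:,:,::-1])
E
```

```text
(no output)
```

View pics/wrist15.png

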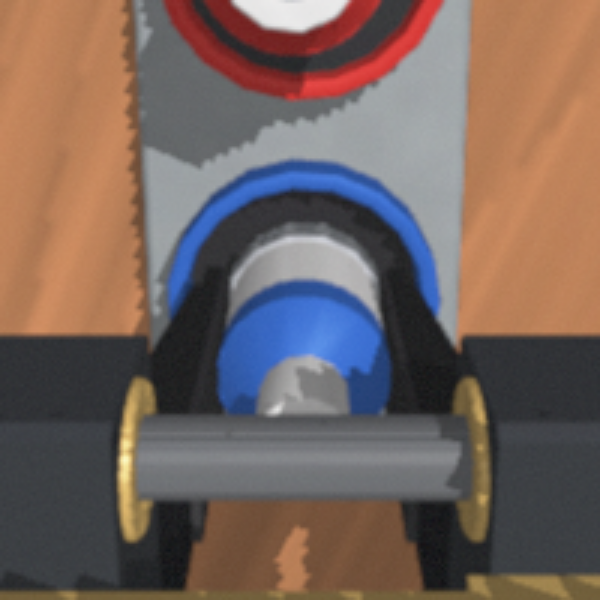

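Blue is on the floor (9 N) and centred. I release and lift.

Request:
step_arm(
  rows=[
    [0, 0, 0, 0, 0, 0],
    [0, 0, 0, 0, 0, 0],
    [0, 0, 0, 0, 0, 0],
    [0, 0, 0, 0, 0, 0],
    [-8, 0, 0, 0, 0, 0],
    [-30, 0, 0, 0, 0, 0],
    [-45, 0, 0, 0, 0, 0],
    [-40, 0, 0, 0, 0, 0],
  ],
  grip=95,
)

```text
t: 27.8
eef_pos: [556.4, 194.0, 184.2]
tcp_rot: [-3.037, 1.569, -2.628]
ft_force: [-0.2, 0.1, -0.3]
opening: 0.995
```

```bash
python3 - <<'E'
from h import *
plan([461.3,-371.5,165],-0.44,step=50)
cv2.imwrite(f"pics/wrist16.png",env.read_camera("wrist")[:,:,::-1])
E
```

```text
dist [ -95.09 -565.47  -19.25] turn [ 0.85 -0.    0.  ] rows 12 j6 -0.1854699343378824 t 27.8
[1.7, -40.1, -26.0, 0.071, -0.0, 0.0],[1.7, -41.8, -23.1, 0.071, -0.0, 0.0],[1.7, -43.3, -20.1, 0.071, -0.0, 0.0],[1.6, -44.7, -17.0, 0.071, -0.0, 0.0],[1.6, -45.7, -13.8, 0.071, -0.0, 0.0],[1.6, -46.6, -10.5, 0.071, -0.0, 0.0],[1.6, -47.2, -7.2, 0.071, -0.0, 0.0],[1.6, -47.6, -3.8, 0.071, -0.0, 0.0],[1.6, -47.8, -0.5, 0.071, -0.0, 0.0],[1.6, -47.7, 2.9, 0.071, -0.0, 0.0],[1.6, -47.4, 6.3, 0.071, -0.0, 0.0],[1.6, -46.8, 9.6, 0.071, -0.0, 0.0],
```

View pics/wrist16.png

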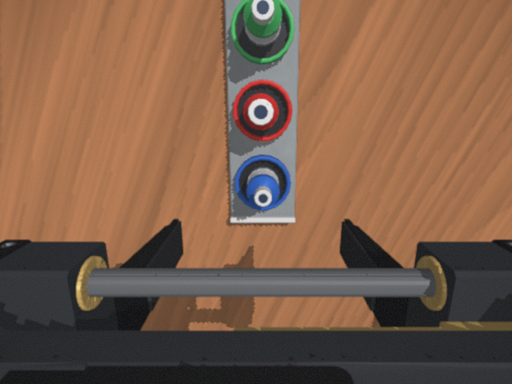

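Green, red and blue (262,185) stand upright in their cups. Yellow is last.

Request:
step_arm(
  rows=[
    [0, -40, -26, 0.071, 0, 0],
    [0, -42, -23, 0.071, 0, 0],
    [0, -43.5, -20, 0.071, 0, 0],
    [0, -44.5, -17, 0.071, 0, 0],
    [0, -45.5, -14, 0.071, 0, 0],
    [0, -46.5, -10.5, 0.071, 0, 0],
    [0, -47, -7, 0.071, 0, 0],
    [0, -47.5, -4, 0.071, 0, 0],
  ],
)

```text
t: 28.85
eef_pos: [491.3, -189.8, 193.8]
tcp_rot: [0.177, 1.556, 0.006]
ft_force: [0.2, 0.2, -0.6]
opening: 0.998
```

```bash
python3 - <<'E'
from h import *
plan([461.3,-371.5,155],-0.44,step=50)
E
```

```text
dist [ -30.05 -181.67  -38.82] turn [ 0.27  0.01 -0.  ] rows 4 j6 -0.3326987589492048 t 28.85
[9.6, -46.1, 0.2, 0.067, 0.003, -0.001],[9.6, -45.9, 3.3, 0.067, 0.003, -0.001],[9.7, -45.6, 6.4, 0.067, 0.003, -0.001],[9.7, -45.0, 9.5, 0.067, 0.003, -0.001],
```

Request:
step_arm(
  rows=[
    [8, -46, 0, 0.067, 0.003, -0.001],
    [8, -46, 3.5, 0.067, 0.003, -0.001],
    [10, -45, 6.5, 0.067, 0.003, -0.001],
    [10, -42, 9.5, 0.067, 0.003, -0.001],
    [10, 0, 0, 0, 0, 0],
    [0, 0, 0, 0, 0, 0],
  ],
)

```text
t: 29.6
eef_pos: [459.6, -376.6, 148.3]
tcp_rot: [0.018, 1.566, -0.434]
ft_force: [0.1, 0.4, 0.4]
opening: 1.001
```

```bash
python3 - <<'E'
from h import *
plan([461.3,-371.5,71.5],-0.44,n=2)
cv2.imwrite(f"pics/wrist17.png",env.read_camera("wrist")[:,:,::-1])
E
```

```text
dist [  1.71   5.05 -76.82] turn [-0.01  0.   -0.  ] rows 2 j6 -0.3477589209579539 t 29.6
[38.4, 2.6, -0.5, -0.006, 0.002, -0.0],[38.4, 2.6, -0.4, -0.006, 0.002, -0.0],
```

View pics/wrist17.png

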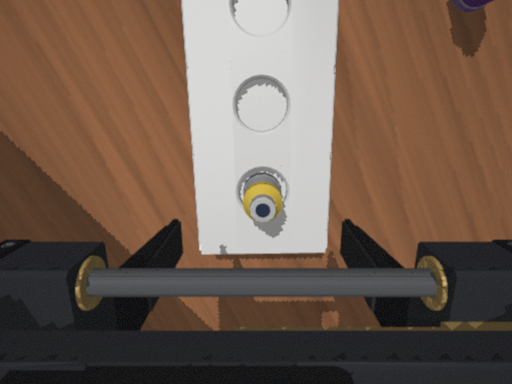

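```bash
python3 - <<'E'
from h import *
P=wristpose();print(onz(*ray(env.get_calibration("wrist"),262.5,209.5,P),90))
E
```

```text
[ 461.35 -371.81   90.  ]
```

Request:
step_arm(
  rows=[
    [30, 2, -0.5, -0.006, 0.002, 0],
    [30, 2, -0.5, -0.006, 0.002, 0],
    [10, 0, 0, 0, 0, 0],
    [0, 0, 0, 0, 0, 0],
  ],
)

```text
t: 30.15
eef_pos: [463.5, -369.8, 80.8]
tcp_rot: [-0.285, 1.564, -0.718]
ft_force: [-0.6, 0.4, 0.6]
opening: 0.999
```

```bash
python3 - <<'E'
from h import *
plan([461.3,-371.5,72],-0.44,n=1)
E
```

```text
dist [-2.2  -1.67 -8.82] turn [0.01 0.01 0.  ] rows 1 j6 -0.35228196302949305 t 30.15
[8.8, -2.4, -1.4, 0.007, 0.006, 0.002],
```

Yellow's nose (262,209) casts to (461.4, -371.8), which agrees with the first measurement. I close in.

Request:
step_arm(
  rows=[
    [9, -2.5, -1.5, 0.007, 0.006, 0.002],
    [1, 0, 0, 0, 0, 0],
  ],
)

```text
t: 30.4
eef_pos: [461.7, -371.9, 72.1]
tcp_rot: [-0.231, 1.568, -0.671]
ft_force: [0.0, -0.0, 1.0]
opening: 1.001
```

Request:
step_arm(
  rows=[
    [0, 0, 0, 0, 0, 0],
    [0, 0, 0, 0, 0, 0],
    [0, 0, 0, 0, 0, 0],
    [0, 0, 0, 0, 0, 0],
    [0, 0, 0, 0, 0, 0],
    [0, 0, 0, 0, 0, 0],
    [0, 0, 0, 0, 0, 0],
    [0, 0, 0, 0, 0, 0],
  ],
  grip=10,
)

```text
t: 31.4
eef_pos: [462.0, -372.4, 73.2]
tcp_rot: [-0.27, 1.567, -0.71]
ft_force: [-0.8, -1.1, -0.3]
opening: 0.312
```

Request:
step_arm(
  rows=[
    [0, 0, 0, 0, 0, 0],
    [-10, 0, 0, 0, 0, 0],
    [-30, 0, 0, 0, 0, 0],
    [-40, 0, 0, 0, 0, 0],
    [-30, 0, 0, 0, 0, 0],
  ],
)

```text
t: 32.02
eef_pos: [460.7, -371.2, 185.3]
tcp_rot: [2.608, 1.569, 2.167]
ft_force: [-0.2, 0.6, -1.6]
opening: 0.314
```

```bash
python3 - <<'E'
from h import *
cv2.imwrite(f"pics/wrist18.png",env.read_camera("wrist")[:,:,::-1])
plan([470.6,392,185],0.411)
E
```

```text
dist [  8.99 764.03  -3.94] turn [-0.85  0.    0.  ] rows 16 j6 -0.34957446078837395 t 32.075
[0.1, 43.4, -19.9, -0.053, 0.0, 0.0],[0.2, 44.4, -17.5, -0.053, 0.0, 0.0],[0.2, 45.3, -15.1, -0.053, 0.0, 0.0],[0.2, 46.0, -12.7, -0.053, 0.0, 0.0],[0.2, 46.6, -10.2, -0.053, 0.0, 0.0],[0.2, 47.1, -7.7, -0.053, 0.0, 0.0],[0.2, 47.5, -5.2, -0.053, 0.0, 0.0],[0.2, 47.7, -2.7, -0.053, 0.0, 0.0],[0.2, 47.8, -0.1, -0.053, 0.0, 0.0],[0.2, 47.7, 2.4, -0.053, 0.0, 0.0],[0.2, 47.5, 4.9, -0.053, 0.0, 0.0],[0.2, 47.2, 7.5, -0.053, 0.0, 0.0],[0.2, 46.7, 9.9, -0.053, 0.0, 0.0],[0.2, 46.1, 12.4, -0.053, 0.0, 0.0],[0.2, 45.4, 14.9, -0.053, 0.0, 0.0],[0.2, 44.5, 17.2, -0.053, 0.0, 0.0],
```

View pics/wrist18.png

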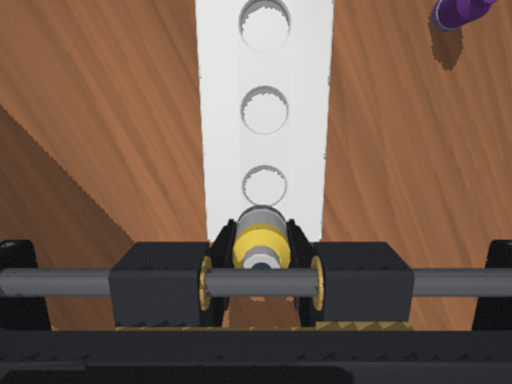

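Yellow is held (262,245). I carry it.

Request:
step_arm(
  rows=[
    [0, 43.5, -18, -0.053, 0, 0],
    [0, 44.5, -16, -0.053, 0, 0],
    [0, 45.5, -14, -0.053, 0, 0],
    [0, 46, -12, -0.053, 0, 0],
    [0, 46.5, -10, -0.053, 0, 0],
    [0, 47, -7.5, -0.053, 0, 0],
    [0, 47.5, -5, -0.053, 0, 0],
    [0, 47.5, -2.5, -0.053, 0, 0],
  ],
)

```text
t: 33.08
eef_pos: [469.7, 16.3, 189.6]
tcp_rot: [-0.617, 1.562, -0.626]
ft_force: [0.8, -0.4, -2.0]
opening: 0.311
```

```bash
python3 - <<'E'
from h import *
plan([470.6,392,185],0.411)
E
```

```text
dist [  0.9  375.71  -4.55] turn [-0.42  0.01  0.01] rows 8 j6 -0.09108407106051608 t 33.075
[0.3, 47.0, -0.3, -0.052, 0.001, 0.001],[0.4, 46.9, 2.2, -0.052, 0.001, 0.001],[0.4, 46.7, 4.6, -0.052, 0.001, 0.001],[0.4, 46.4, 7.1, -0.052, 0.001, 0.001],[0.5, 46.0, 9.5, -0.052, 0.001, 0.001],[0.5, 45.4, 11.9, -0.052, 0.001, 0.001],[0.5, 44.7, 14.3, -0.052, 0.001, 0.001],[0.5, 43.9, 16.6, -0.052, 0.001, 0.001],
```

Request:
step_arm(
  rows=[
    [0, 47, -0.5, -0.052, 0.001, 0.001],
    [0, 47, 2, -0.052, 0.001, 0.001],
    [0, 46.5, 4.5, -0.052, 0.001, 0.001],
    [0, 46.5, 7, -0.052, 0.001, 0.001],
    [0, 46, 9.5, -0.052, 0.001, 0.001],
    [0, 45, 12, -0.052, 0.001, 0.001],
    [0, 43, 14, -0.052, 0.001, 0.001],
    [0, 0, 0, 0, 0, 0],
  ],
)

```text
t: 34.08
eef_pos: [466.1, 356.5, 189.4]
tcp_rot: [1.489, 1.57, 1.861]
ft_force: [-0.3, -0.4, -1.6]
opening: 0.314
```

```bash
python3 - <<'E'
from h import *
plan([470.6,392,145],0.411,n=2)
E
```

```text
dist [  4.48  35.55 -44.43] turn [-0.04  0.   -0.  ] rows 2 j6 0.16706266211206075 t 34.075
[22.2, 15.7, 8.5, -0.02, 0.0, -0.001],[22.2, 15.6, 8.9, -0.02, 0.0, -0.001],
```

Request:
step_arm(
  rows=[
    [20, 15, 8.5, -0.02, 0, 0],
    [20, 14, 9, -0.02, 0, 0],
    [15, 0, 0, 0, 0, 0],
    [0, 0, 0, 0, 0, 0],
  ],
)

```text
t: 34.58
eef_pos: [471.2, 387.9, 133.0]
tcp_rot: [2.987, 1.57, -2.885]
ft_force: [-0.2, 0.1, -1.3]
opening: 0.309
```

```bash
python3 - <<'E'
from h import *
plan([470.6,392,80],0.411,n=2)
E
```

```text
dist [ -0.59   4.06 -52.99] turn [-0. -0. -0.] rows 2 j6 0.16939008433951216 t 34.575
[26.5, 2.0, 0.6, -0.0, -0.001, -0.0],[26.5, 2.0, 0.6, -0.0, -0.001, -0.0],
```

Request:
step_arm(
  rows=[
    [25, 2.5, 0.5, 0, 0, 0],
    [25, 2.5, 0.5, 0, 0, 0],
    [0, 0, 0, 0, 0, 0],
    [0, 0, 0, 0, 0, 0],
  ],
)

```text
t: 35.08
eef_pos: [471.6, 390.6, 85.9]
tcp_rot: [0.189, 1.568, 0.596]
ft_force: [0.3, 0.3, -0.7]
opening: 0.314
```

```bash
python3 - <<'E'
from h import *
plan([470.6,392,62],0.411,n=2)
cv2.imwrite(f"pics/wrist19.png",env.read_camera("wrist")[:,:,::-1])
E
```

```text
dist [ -1.03   1.4  -23.86] turn [-0.  0. -0.] rows 2 j6 0.1770990314845552 t 35.075
[11.9, 0.8, -0.2, -0.002, 0.001, -0.0],[11.9, 0.8, -0.2, -0.002, 0.001, -0.0],
```

View pics/wrist19.png

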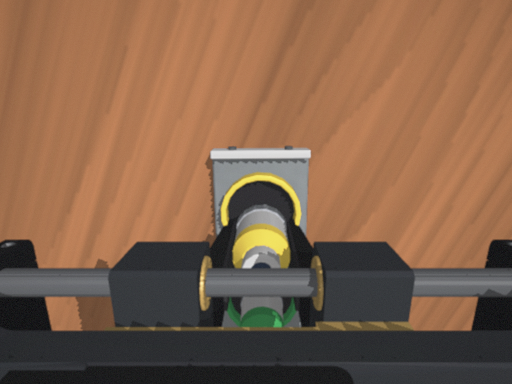

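Yellow hovers over the yellow cup (260,210). I lower it.

Request:
step_arm(
  rows=[
    [10, 0.8, -0.2, 0, 0, 0],
    [8, 0.8, -0.2, 0, 0, 0],
    [5, 0, 0, 0, 0, 0],
    [0, 0, 0, 0, 0, 0],
  ],
)

```text
t: 35.62
eef_pos: [471.0, 392.1, 62.8]
tcp_rot: [0.187, 1.566, 0.593]
ft_force: [-0.4, -0.2, -1.9]
opening: 0.311
```

Request:
step_arm(
  rows=[
    [1.5, 0, 0, 0, 0.003, 0],
    [1.5, 0, 0, 0, 0, 0],
    [1, 0, 0, 0, 0, 0],
    [0.5, 0, 0, 0, 0, 0],
  ],
)

```text
t: 36.12
eef_pos: [471.2, 392.3, 59.1]
tcp_rot: [0.459, 1.569, 0.865]
ft_force: [-1.8, -2.3, 6.3]
opening: 0.307
```

```bash
python3 - <<'E'
from h import *
im=env.read_camera("wrist");cv2.imwrite(f"pics/wrist20.png",cv2.resize(im[130:330,160:360],None,fx=3,fy=3)[:,:,::-1])
E
```

```text
(no output)
```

View pics/wrist20.png

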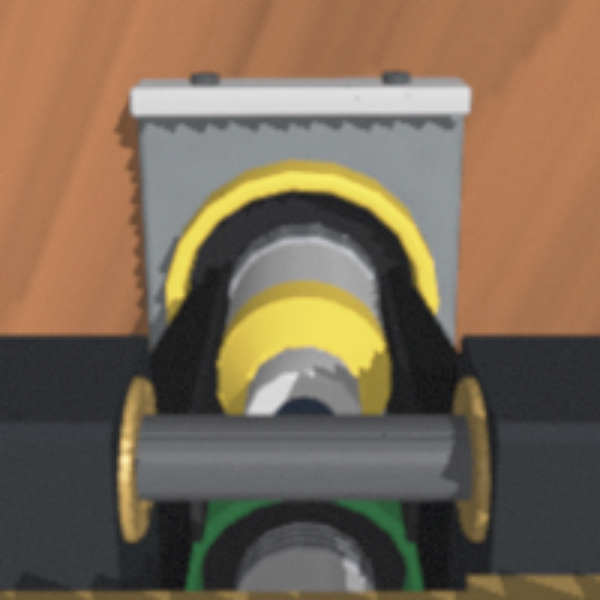

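Yellow is on the floor and centred. I release, lift, and back off along the row to look.

Request:
step_arm(
  rows=[
    [0, 0, 0, 0, 0, 0],
    [0, 0, 0, 0, 0, 0],
    [0, 0, 0, 0, 0, 0],
    [0, 0, 0, 0, 0, 0],
    [-8, 0, 0, 0, 0, 0],
    [-30, 0, 0, 0, 0, 0],
    [-45, 0, 0, 0, 0, 0],
    [-45, 0, 0, 0, 0, 0],
  ],
  grip=95,
)

```text
t: 37.17
eef_pos: [470.3, 391.5, 189.0]
tcp_rot: [3.098, 1.568, -2.779]
ft_force: [-0.5, 0.0, 1.0]
opening: 0.994
```

Request:
step_arm(
  rows=[
    [-30, -45, 0, 0, 0, 0],
    [-30, -45, 0, 0, 0, 0],
    [-20, -45, 0, 0, 0, 0],
    [0, -45, 0, 0, 0, 0],
    [0, -45, 0, 0, 0, 0],
    [0, 0, 0, 0, 0, 0],
  ],
)

```text
t: 37.92
eef_pos: [562.1, 179.5, 279.8]
tcp_rot: [-0.075, 1.562, 0.334]
ft_force: [-0.2, -0.0, 0.2]
opening: 1.001
```

```bash
python3 - <<'E'
from h import *
print(env.state()["eef_pos"])
cv2.imwrite(f"pics/wrist21.png",env.read_camera("wrist")[:,:,::-1])
cv2.imwrite(f"pics/top21.png",env.read_camera("top")[:,:,::-1])
cv2.imwrite(f"pics/sc21.png",env.read_camera("scene")[:,:,::-1])
E
```

```text
[562.05 179.51 279.8 ]
```

View pics/wrist21.png

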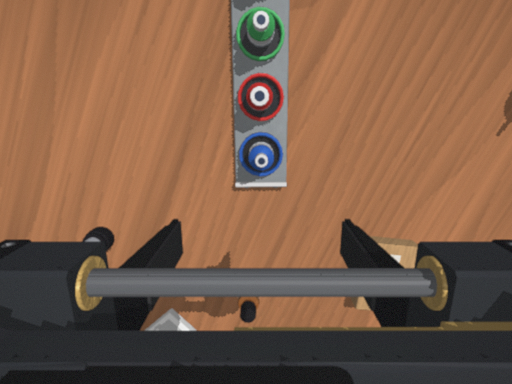

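View pics/top21.png

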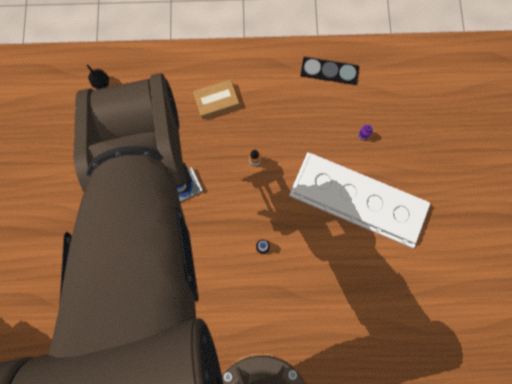

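View pics/sc21.png

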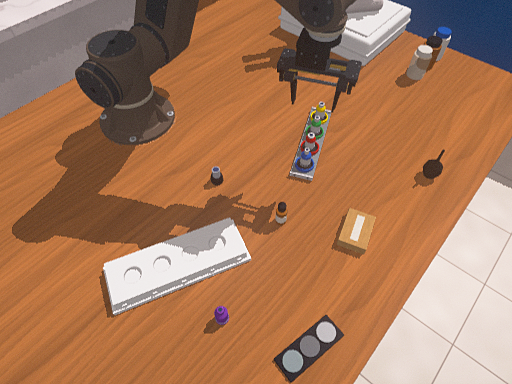

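All four are in the rack. In the top view the bottle (255,158), the eyepiece (263,246) and purple have not moved. I swing the arm clear for an unobstructed check.

Request:
step_arm(
  rows=[
    [0, -50, -20, 0, 0, 0],
    [0, -50, -20, 0, 0, 0],
    [0, -50, -20, 0, 0, 0],
    [0, -50, -20, 0, 0, 0],
    [0, -50, -20, 0, 0, 0],
    [0, -50, -20, 0, 0, 0],
    [0, 0, 0, 0, 0, 0],
    [0, 0, 0, 0, 0, 0],
  ],
)

```text
t: 39.08
eef_pos: [572.6, -138.3, 278.5]
tcp_rot: [0.184, 1.562, 0.611]
ft_force: [0.2, 0.6, -0.7]
opening: 1.002
```

```bash
python3 - <<'E'
from h import *
t=env.read_camera("top");s=env.read_camera("scene")
a=cv2.resize(t[165:245,80:210],None,fx=5,fy=5,interpolation=cv2.INTER_CUBIC)[:,:,::-1]
cv2.imwrite("pics/top22.png",a)
cv2.imwrite("pics/sc22.png",cv2.resize(s[90:190,270:350],None,fx=5.5,fy=5.5,interpolation=cv2.INTER_CUBIC)[:,:,::-1])
o=cv2.imread("pics/top0.png")[:,:,::-1]
for n,(u,v) in {"bottle":(255,158),"eyepiece":(263,246)}.items():
    tm=o[v-14:v+14,u-12:u+12].copy();w=t[v-30:v+30,u-28:u+28]
    r=cv2.matchTemplate(w.copy(),tm,cv2.TM_CCOEFF_NORMED);_,m,_,l=cv2.minMaxLoc(r);print(n,m,l[0]-16,l[1]-16)
print(env.state()["eef_pos"],env.state()["t"])
E
```

```text
bottle 0.9929800629615784 0 0
eyepiece 0.3149022161960602 -13 1
[ 572.64 -138.02  278.63] 39.175
```

View pics/top22.png

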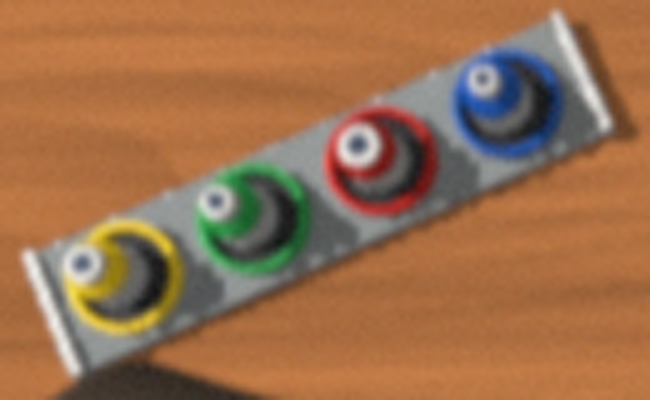

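View pics/sc22.png

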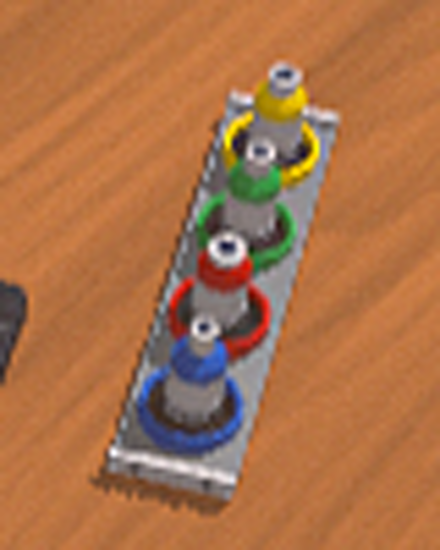

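```bash
python3 - <<'E'
from h import *
o=cv2.imread("pics/top0.png");t=cv2.imread("pics/top21.png");u,v=263,246
r=cv2.matchTemplate(t[v-30:v+30,u-28:u+28].copy(),o[v-14:v+14,u-12:u+12].copy(),cv2.TM_CCOEFF_NORMED);_,m,_,l=cv2.minMaxLoc(r);print(m,l[0]-16,l[1]-16)
if m>.9: env.job_done(); print("done")
E
```

```text
0.9948359131813049 0 0
the job is handed in; nothing more can be done
done
```

All four objectives now stand upright and released in the cups of their own colour, and the job was handed in at about 39 s of the 112 s allowed.

- **Set-downs:** each objective touched the cup floor at the height I predicted, with 6–13 N on the wrist. I measured red as centred to within about 2 mm. The other three looked equally well centred in close-up crops.
- **Bystanders:** the oil bottle and the eyepiece showed no pixel shift from the start in the top view. The purple look-alike was left alone.
- **Disagreements:** the wrist camera and the top and scene cameras differed by about 4–6 mm on the cup positions. I used a compromise position and checked each fit in the wrist view before letting go.
- **Eyepiece check:** my first automatic check of the eyepiece failed because the arm was in the way. It passed on an unobstructed picture taken a moment earlier, after the last objective had been placed.

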